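Set a leak tester: five clicks on the timer dial, selector to green

TASK

Set the bench leak tester for a five-minute test: push the click dial by its orange peg all the way back (counterclockwise) to its stop at the red line, then turn it clockwise and leave it at the fifth click, one minute a click. Only then push the selector arm over to the green dot to start the test. Leave the tools and other things around the tester where they are.

Things in the scene. Friction and masses are not known exactly. Their poses are not given: they have to be found in the camera images.
- tester: bench leak tester, a dark grey box with pale grey top, 160 mm (its x) by 260 mm (its y), top at 55 mm; fixed to the table. Origin under its middle, x away from the robot at yaw 0. Round black dial on its left (+y) half, selector arm on its right half, a flat round gauge (8 mm high) between them at the back. Nothing on it stands higher than the two orange pegs
- dial (a joint): angle of the dial: 0 = peg at the red line, at the stop (135 degrees counterclockwise from the tester's x axis); grows clockwise seen from above, 0.524 rad a click, fifth click 2.618, far stop at the ninth (4.71). It rests only at clicks: about 5 N at the peg moves it off one, and past halfway it snaps to the next and stays. Starts at any click from first to ninth
- dial_axis (a point): point on the vertical axis of the timer dial, at the upper face of its black disc (104 mm across), 65 mm above the table; a low aluminium hub, 36 mm across, 6 mm high, is there. The panel round the disc has a red line at the stop and a black tick at each click
- dial_peg (a point): middle of the top of the dial's upright orange finger peg (14 mm across, standing 32 mm out of the disc), 97 mm above the table, 42 mm from the axis; moves with the dial
- selector (a joint): angle of the selector, grows clockwise seen from above; four click positions 0.5 rad apart: 0 (white dot, leftmost), 0.5 (blue dot), 1.0 (green dot), 1.5 (red dot, rightmost), end stops just beyond the outer two. About 4 N at the peg moves it off a click, and past halfway it snaps to the next and stays. Starts at white or blue
- selector_axis (a point): point on the vertical axis of the selector, 64 mm above the table. The selector is a black arm about 63 mm long that points away from the robot, upper face 66 mm above the table
- selector_peg (a point): middle of the top of the upright orange peg (14 mm across, 30 mm tall) near the arm's tip, 96 mm above the table, 56 mm from the axis; moves with the selector
- green_mark (a point): middle of the green dot (12 mm across) on the panel, 78 mm from the selector's axis, 55 mm above the table
- pipe_top (a point): top end of an obstacle: a fixed grey steel pipe, 20 mm thick, leaning over the front edge of the table left of the tester. It rises straight from (0.34, 0.18, 0.0) at the table edge to this end at (0.51, 0.15, 0.38), world metres. Pass it high or close to the robot. Another obstacle: the front edge of the shelf above the back of the table, at x = 0.70, z = 0.43 and up
- tape_measure: yellow and black tape measure, 38x90x65 mm, behind the tester; origin at its underside; loose, to be left alone
- flux_tin: round tin with green lid, 62 mm across, 34 mm high, at the left front of the table; origin under its middle; loose, to be left alone

How it is judged:
By the outcome, as a careful person would: the job done as asked, in the order asked, and still so for the second after the job is handed in, with the robot touching nothing.
It also fails if it takes over 72 s, if anything falls off the work surface, if the arm or the gripper's body presses on something with over 40 N, if the wrist force passes 120 N, or if a joint passes its speed limit or range.

ROBOT

A 6-joint arm with a two-finger parallel gripper is mounted at the origin on a cart in front of the work surface, level with it; the furniture and walls round the work are solid. World frame = base frame: x ahead of the robot, y to its left, z up, the work surface at z = 0. Lengths are in mm, angles in rad, forces in N, time in s.
With the tool pointing down it reaches from about 350 to 875 mm from the base axis. Payload 4.2 kg.
Tool frame: the origin (TCP) lies midway between the tips of the shut fingers; the grasp point (between the pads) lies 19 mm behind it; z points along the fingers, y is the direction in which the jaws open and shut (so a half turn about z gives the same grasp; the last joint's range is limited). The gripper opens to 85 mm and grips with 20 to 120 N. Pads are 22 mm wide; open, the fingers measure 114 mm over their backs; the gripper's body (76 mm by 85 mm) begins 54 mm behind the grasp point. The pads swing forward as they close: fully open they stand 13 mm farther back than shut.
Start: joints at [1.42, 0.385, 0.008, 0, -1.194, -0.259], TCP at [248.983, 573.242, 210.912] pointing down, gripper open.
Joint ranges: [-3.14, 3.14], [-1.21, 2.06], [-1.07, 1.41], [-3.16, 2.05], [-2.99, -0.16], [-3.1, 3.1]. Speed limits (rad/s): [2.79, 2.79, 3.14, 3.14, 3.14, 3.14].

INTERFACE

Orientations are given as a unit quaternion [x, y, z, w].
In Python, from bench import arm gives the robot as it stands.
- The arm moves only by the tool send_rows, never from a script. Its arguments are lists of equal length, an entry for each row: "translation": the shift along the tool's x, y, z in mm, a list of three; "dr": the turn, a rotation vector about the tool's x, y, z in degrees, a list of three; "grip": the finger opening in mm, from 0 to 85.4. In form: {"translation": [[dx, dy, dz], ...], "dr": [[ax, ay, az], ...], "grip": [grip, ...]}. A call has exactly 5 rows; each row shifts and turns the commanded pose from where the row before left it, along the tool's axes as they then stand; what a row does not reach is not made up. A row lasts 1/8 s, in which the tool goes at most 62.5 mm and 10.7 degrees, less where a joint would pass 70% of its speed; a pose out of reach is approached as far as the arm can. A call with a gripper value outside its range is refused whole. The fingers move at their own pace and stop on an object; the grip force is fixed at half the most. Time passes only in rows, so rows that do not move let the fingers close, or fill a call up. It gives the time, the measured TCP pose, the force and the opening at its end, in the units of the state.
- arm.read_state(): the state, without advancing time (a new reading comes with each control period).
- arm.get_image(name): name is "side" or "top" or "wrist"; returns the picture (420x560x3 uint8, red, green, blue); there is no depth.
- arm.camera_info(name): a dict with "fx", "fy", "cx", "cy" (pixels), "cam_to_world" (4x4, takes a point from camera to world coordinates). Camera axes: x right, y down, z forward; pixel columns grow to the right and rows downward; lengths in mm; the calibration is good to about 2 mm. The wrist camera is an equidistant fisheye: a pixel r from the principal point sees the ray r / f radians off the axis. A picture is of the moment at which its call begins: read the wrist's pose just before it. camera_info takes no time and is no camera call; for the wrist camera it gives the pose at the moment of the call.
- arm.job_done(): hands the job in, once; it reports no verdict.
Trained networks look in the newest picture that a camera, given by its name, has taken for a name from the list of things; names that differ only in an ending like _2 or _b are one class to them, and where a whole thing is asked for, a point or a joint stands for the part that bears it (a point fixed in the world has none). Each returns a list of dicts, best first, with "confidence" (0 to 1); they miss things now and then, are a little off and sometimes report something else, mostly with a low value. They report only what shows in the picture. A call takes as long as a camera call.
- arm.search_frame(thing, camera): "xyz" ([x, y, z] in mm, in world coordinates, good to about 4 mm: the middle of the surface that is visible of it).
- arm.place_of(thing, camera): "xyz" ([x, y, z] in mm, in world coordinates, good to about 4 mm: a listed point, or the origin of a listed thing).
The state is a dict: "clock": time; "joints": joint angles; "joint_vel": joint speeds; "joint_efforts": joint torques, N m; "position": TCP position; "ee_rot": TCP orientation; "contact_force": force on the tool from outside, world axes, zero at the start; "wrist_torque": the same for the moment, N m; "gripper_width": finger opening in mm.
Only numpy, scipy, OpenCV 4.12 (cv2) and the standard library are available. Lean on these libraries where they do the work, as an engineer would, in place of code of your own. Each camera call takes 0.05 s, during which the arm holds its last target.

## Working session

There is one attempt and no reset: what is moved stays moved. The work goes in short steps, Python scripts to look and compute and a tool call to move; the robot and the scene stay as the last step left them, time stands still between calls to the robot, and variables do not carry over. Pictures are saved under pics/ and viewed, and the job is handed in when it is done.

Besides the shell and the picture viewer there is one more tool, called after "Emit:" as name(argument=value, ...) on one line, values as JSON. send_rows: Moves the arm, as the interface text tells. Its arguments: {"type":"object","properties":{"translation":{"type":"array"},"dr":{"type":"array"},"grip":{"type":"array"}},"required":["translation","dr","grip"]}

```bash
mkdir -p pics; ls
python3 - <<'E'
from bench import arm
import cv2
print(arm.read_state())
for n in ("top","side","wrist"):
    im=arm.get_image(n); cv2.imwrite(f"pics/{n}0.png",im[:,:,::-1])
    ci=arm.camera_info(n); print(n,ci)
for n in ("top","side"):
    for t in ("tester","dial_axis","dial_peg","selector_axis","selector_peg","green_mark"):
        print(n,t,[(r['confidence'],r['xyz']) for r in arm.place_of(t,n)[:2]])
E
```

```text
pics
{'clock': 0.0, 'joints': array([ 1.41959397e+00,  3.85603374e-01,  6.60382147e-03, -4.98086360e-04,
       -1.19401004e+00, -2.58622282e-01]), 'joint_vel': array([-0.00028496, -0.00075024,  0.00123267,  0.00112384, -0.00077063,
       -0.00042767]), 'joint_efforts': array([ 6.67264089e-05, -3.92295098e+01,  1.88399434e+01,  4.18635517e+00,
       -4.69582505e-03, -3.91532939e-08]), 'position': array([248.74993178, 572.66813391, 209.78490902]), 'ee_rot': array([ 9.79059503e-01, -2.03571147e-01, -1.71729184e-04,  1.11746543e-03]), 'contact_force': array([-0.45598676, -0.07274123, -0.36541984]), 'wrist_torque': array([0.05642519, 0.01767361, 0.07466227]), 'gripper_width': 85.33367240947676}
top {'fx': 410.1726459085167, 'fy': 410.1726459085167, 'cx': 279.3345185999041, 'cy': 204.12707590371363, 'cam_to_world': array([[ 2.69699731e-02, -9.96084189e-01,  8.41956617e-02,
         4.93557903e+02],
       [-9.99590805e-01, -2.60698479e-02,  1.17722667e-02,
         3.77039730e+01],
       [-9.53120062e-03, -8.44787069e-02, -9.96379699e-01,
         1.35008303e+03],
       [ 0.00000000e+
[... 858 characters left out ...]
.83709063e-01, -9.58910316e-01,
         3.72548291e+02],
       [ 0.00000000e+00,  0.00000000e+00,  0.00000000e+00,
         1.00000000e+00]])}
top tester [(0.67, [498.1, -63.9, 0.5])]
top dial_axis [(0.95, [483.5, -6.8, 63.0])]
top dial_peg [(0.77, [512.5, 26.4, 100.1])]
top selector_axis [(0.49, [463.6, -130.1, 64.4]), (0.46, [805.7, 54.8, -4.2])]
top selector_peg []
top green_mark [(0.72, [543.9, -135.6, 55.5])]
side tester [(0.78, [501.0, -62.8, -0.5])]
side dial_axis [(0.67, [484.4, -8.9, 60.6])]
side dial_peg [(0.55, [505.6, 29.9, 91.8])]
side selector_axis [(0.73, [466.7, -130.3, 59.0])]
side selector_peg [(0.5, [517.3, -109.7, 100.2])]
side green_mark [(0.65, [539.7, -139.0, 54.0])]
```

View pics/top0.png

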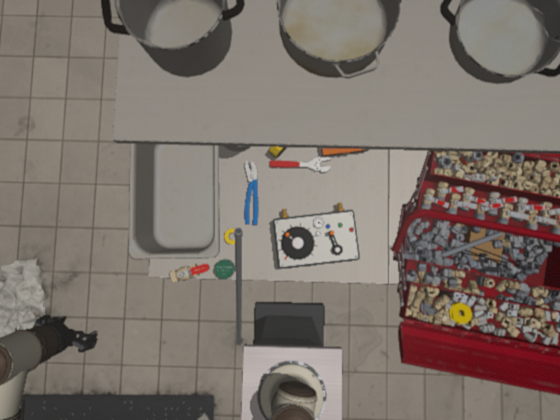

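View pics/side0.png

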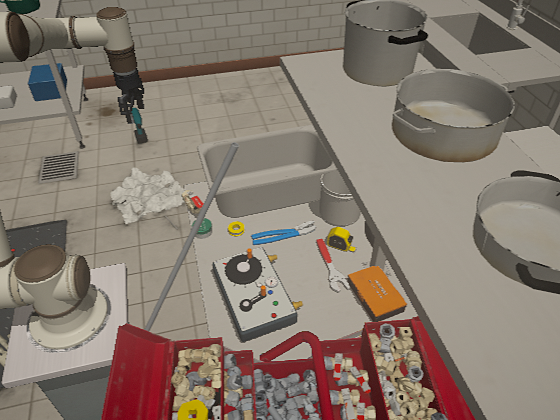

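```bash
cat > h.py <<'E'
import numpy as np, cv2
from bench import arm
def proj(ci,P):
    T=np.linalg.inv(ci['cam_to_world']); p=T[:3,:3]@np.array(P,float)+T[:3,3]
    return np.array([ci['fx']*p[0]/p[2]+ci['cx'],ci['fy']*p[1]/p[2]+ci['cy']])
def rect(im,ci,z,x0,x1,y0,y1,s=3):
    # output: up = +x, left=+y ; s px per mm
    W=int((y1-y0)*s);H=int((x1-x0)*s)
    src=np.float32([proj(ci,p) for p in ((x1,y1,z),(x1,y0,z),(x0,y0,z),(x0,y1,z))])
    dst=np.float32([(0,0),(W,0),(W,H),(0,H)])
    return cv2.warpPerspective(im,cv2.getPerspectiveTransform(src,dst),(W,H),flags=cv2.INTER_CUBIC)
E
python3 - <<'E'
from h import *
for n in("top","side"):
    im=cv2.imread(f"pics/{n}0.png"); o=rect(im,arm.camera_info(n),55,400,610,-210,90,2.6)
    for k in range(400,611,50): cv2.putText(o,str(k),(0,int((610-k)*2.6)),0,.4,(0,0,255))
    for k in range(-200,91,50): cv2.putText(o,str(k),(int((90-k)*2.6),10),0,.4,(0,0,255))
    cv2.imwrite(f"pics/{n}0r.png",o)
E
```

```text
(no output)
```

View pics/top0r.png

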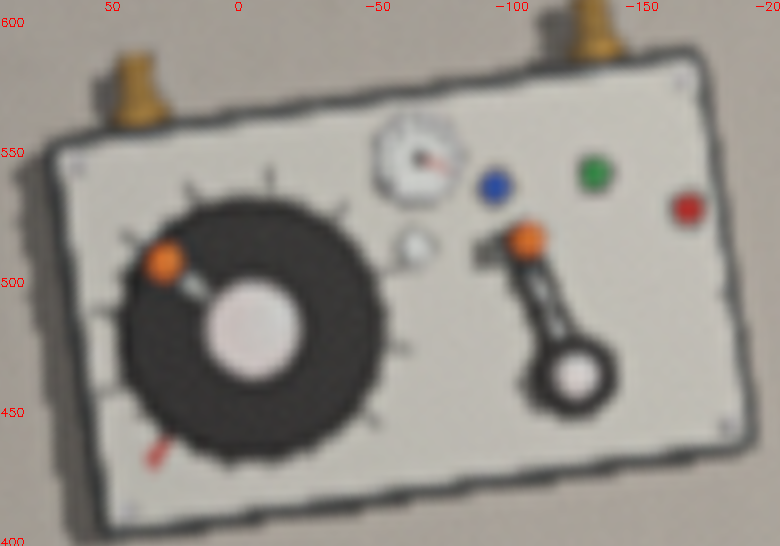

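View pics/side0r.png

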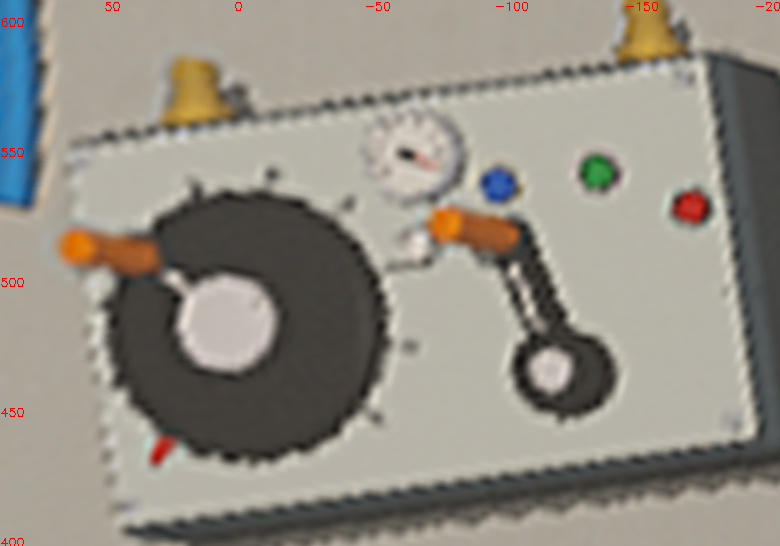

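```bash
cat > plan.py <<'E'
import numpy as np
from bench import arm
from scipy.spatial.transform import Rotation as R
def yaw(q):
    x=R.from_quat(q).apply([1,0,0]); return np.degrees(np.arctan2(x[1],x[0]))
def plan(wps,start=None,dec=0):
    s=arm.read_state(); p=np.array(s['position']); a=yaw(s['ee_rot'])
    if start is not None: p=np.array(start[:3],float); a=start[3]
    T=[];D=[]
    for x,y,z,b,n in wps:
        p0=p.copy();a0=a
        for i in range(1,n+1):
            tp=p0+(np.array([x,y,z])-p0)*i/n; ta=a0+(b-a0)*i/n
            d=tp-p; c,sn=np.cos(np.radians(a)),np.sin(np.radians(a))
            t=np.round([d[0]*c+d[1]*sn,d[0]*sn-d[1]*c,-d[2]],dec)+0
            p=p+[t[0]*c+t[1]*sn,t[0]*sn-t[1]*c,-t[2]]
            r=np.round(-(ta-a),dec)+0; a-=r
            T.append([float(v) for v in t]);D.append([0,0,float(r)])
    while len(T)%5: T.append([0,0,0]);D.append([0,0,0])
    for i in range(0,len(T),5): print("T",T[i:i+5],"\nD",D[i:i+5])
    print("end",p.round(1),round(a,1))
E
python3 - <<'E'
from plan import *
plan([(146,329,350,-50,6),(259,250,350,-75,3),(334,135,350,-103,3),(360,0,350,-127,3)])
E
```

```text
T [[0.0, 44.0, -23.0], [4.0, 44.0, -23.0], [7.0, 44.0, -24.0], [11.0, 43.0, -23.0], [14.0, 42.0, -23.0]] 
D [[0, 0, 4.0], [0, 0, 5.0], [0, 0, 4.0], [0, 0, 5.0], [0, 0, 4.0]]
T [[17.0, 40.0, -23.0], [44.0, -12.0, 0.0], [42.0, -18.0, 0.0], [39.0, -24.0, 0.0], [44.0, -15.0, 0.0]] 
D [[0, 0, 5.0], [0, 0, 8.0], [0, 0, 8.0], [0, 0, 9.0], [0, 0, 9.0]]
T [[40.0, -21.0, 0.0], [37.0, -28.0, 0.0], [42.0, -19.0, 0.0], [39.0, -24.0, 0.0], [35.0, -30.0, 0.0]] 
D [[0, 0, 9.0], [0, 0, 10.0], [0, 0, 8.0], [0, 0, 8.0], [0, 0, 8.0]]
end [360.1  -0.6 349.9] -127.5
```

Emit:
send_rows(translation=[[0,44,-23],[4,44,-23],[7,44,-24],[11,43,-23],[14,42,-23]], dr=[[0,0,4],[0,0,5],[0,0,4],[0,0,5],[0,0,4]], grip=[85,85,85,85,85])

```text
clock: 1.38
position: [162.6, 367.8, 327.8]
ee_rot: [0.922, -0.388, -0.0, -0.0]
contact_force: [-0.1, 0.5, -0.1]
gripper_width: 85.0
```

Emit:
send_rows(translation=[[17,40,-23],[44,-12,0],[42,-18,0],[39,-24,0],[44,-15,0]], dr=[[0,0,5],[0,0,8],[0,0,8],[0,0,9],[0,0,9]], grip=[85,85,85,85,60])

```text
clock: 2.0
position: [285.0, 210.5, 350.0]
ee_rot: [0.739, -0.674, 0.0, -0.0]
contact_force: [1.4, 0.8, -0.3]
gripper_width: 69.1
```

Run:
```python
from plan import *
s=arm.read_state(); print(s['joints'],s['position'],yaw(s['ee_rot']),s['clock'])
plan([(334,135,350,-103,2),(360,0,350,-127,3)])
```

```text
[ 1.10418459e+00 -1.83213237e-01 -2.97289050e-01  1.33037582e-04
 -1.45645604e+00 -1.01289297e+00] [285.01283517 210.51362798 349.95371642] -84.76850586649665 2.0
T [[40.0, -21.0, 0.0], [36.0, -27.0, 0.0], [42.0, -18.0, 0.0], [39.0, -24.0, 0.0], [35.0, -30.0, 0.0]] 
D [[0, 0, 9.0], [0, 0, 9.0], [0, 0, 8.0], [0, 0, 8.0], [0, 0, 8.0]]
end [ 3.605e+02 -1.000e-01  3.500e+02] -126.8
```

Run:
```python
from h import *
for n in ("top","side"):
    cv2.imwrite(f"pics/{n}1.png",arm.get_image(n)[:,:,::-1])
a=cv2.imread("pics/top1.png")[150:,60:460]; b=cv2.imread("pics/side1.png")[:,:400]
cv2.imwrite("pics/c1.png",np.hstack([np.pad(a,((0,420-a.shape[0]),(0,0),(0,0))),b]))
```

```text
(no output)
```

View pics/c1.png

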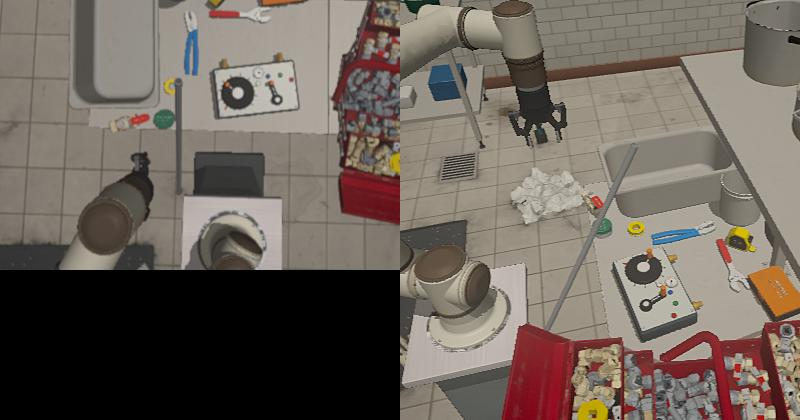

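Run:
```python
from h import *
a=cv2.imread("pics/top1.png")[230:420,90:370]; b=cv2.imread("pics/side1.png")[0:200,0:260]
cv2.imwrite("pics/c1.png",cv2.resize(np.vstack([a, np.pad(b[:,:],((0,0),(0,20),(0,0)))]),None,fx=1.5,fy=1.5,interpolation=cv2.INTER_CUBIC))
def ray(n,u,v):
    ci=arm.camera_info(n); M=ci['cam_to_world']; d=M[:3,:3]@[(u-ci['cx'])/ci['fx'],(v-ci['cy'])/ci['fy'],1]; return M[:3,3],d
def tri(p,q):
    A,d=ray("top",*p);B,e=ray("side",*q)
    s=np.linalg.lstsq(np.c_[d,-e],B-A,rcond=None)[0]; return (A+s[0]*d).round(),(B+s[1]*e).round()
print(tri((165,378),(115,10)))
```

```text
(array([281., 209., 717.]), array([292., 209., 714.]))
```

View pics/c1.png

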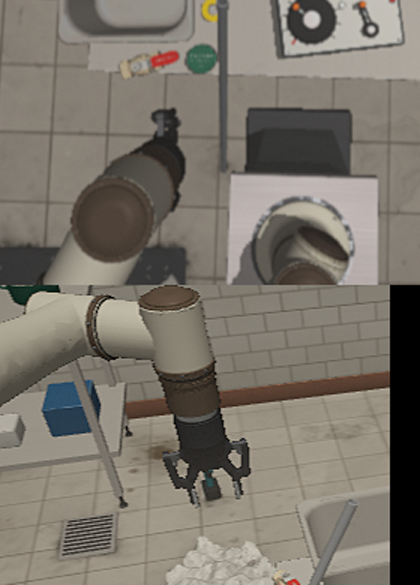

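Run:
```python
import numpy as np
D=[((1.41959397,.385603374,.00660382),(248.75,572.67,209.78)),((1.10418459,-.183213237,-.29728905),(285.01,210.51,349.95))]
A=[];b=[]
for (j1,j2,j3),(x,y,z) in D:
    f=np.array([np.cos(j1),np.sin(j1)]);l=np.array([np.sin(j1),-np.cos(j1)])
    R=f@[x,y];print(R,l@[x,y])
    p=j2-j3
    A+= [[np.sin(j2),np.cos(p),0],[np.cos(j2),-np.sin(p),1]]; b+=[R,z]
print(np.linalg.lstsq(np.array(A),np.array(b),rcond=None))
```

```text
603.6046641055732 159.65243772018653
316.2213928786675 159.84114265693754
(array([ 563.44420491,  421.62462882, -156.18257102]), array([0.02537298]), np.int32(3), array([2.01358561, 1.36597573, 0.28210508]))
```

```bash
cat > clr.py <<'E'
import numpy as np
from scipy.optimize import fsolve
L1,L2,c=563.44,421.62,-156.18
def segd(p,q,a,b):
    t=np.linspace(0,1,101); P=p+(q-p)*t[:,None]; Q=a+(b-a)*t[:,None]
    d=np.linalg.norm(P[:,None]-Q[None],axis=2); i=np.unravel_index(d.argmin(),d.shape); return d.min(),P[i[0]].round(),Q[i[1]].round()
A=np.array([340,180,0.]);B=np.array([510,150,380.])
def clr(x,y,z,h=310):
    r=np.hypot(x,y); R=np.sqrt(r*r-160**2); j1=np.arctan2(y,x)+np.arcsin(160/r)
    zz=z-c
    d=np.hypot(R,zz); th=np.arctan2(R,zz) # from vertical
    al=np.arccos((L1**2+d*d-L2**2)/(2*L1*d)); j2=th-al
    el=np.array([L1*np.sin(j2),L1*np.cos(j2)]); v=np.array([R,zz])-el; p=np.arctan2(-v[1],v[0])
    f=np.array([np.cos(j1),np.sin(j1)])
    base=c+h
    E=np.r_[f*R,zz+base]; el3=np.r_[f*el[0],el[1]+base]
    return np.degrees(j1),j2,p,E.round(),el3.round(),segd(el3,E,A,B),segd(E,np.array([x,y,z+h]),A,B)[0],segd(np.array([x,y,z+h]),np.array([x,y,z]),A,B)[0]
if __name__=="__main__":
    for ph in (143,113,83,53,23,-7):
        x=484+42*np.cos(np.radians(ph));y=-8+42*np.sin(np.radians(ph))
        print(ph,clr(x,y,72))
    for w in ((509,26,150),(509,26,200),(360,0,350),(400,0,300),(400,0,200),(521,-135,72),(514,-108,72)): print(w,clr(*w))
E
python3 clr.py
```

```text
143 (np.float64(22.985746284277486), np.float64(0.2569448267993749), np.float64(0.850028474222685), array([388., 165., 382.]), array([132.,  56., 699.]), (np.float64(112.75370184310732), array([388., 165., 382.]), array([490., 154., 334.])), np.float64(100.36884649240443), np.float64(141.0565956568696))
113 (np.float64(23.71676003501947), np.float64(0.28362899173060563), np.float64(0.8357176688478539), array([403., 177., 382.]), array([144.,  63., 695.]), (np.float64(101.19751566271253), array([403., 177., 382.]), array([493., 153., 342.])), np.float64(81.93279147436809), np.float64(124.89847413053752))
83 (np.float64(22.987038060040852), np.float64(0.31562933216845035), np.float64(0.8170878294977395), array([427., 181., 382.]), array([161.,  68., 689.]), (np.float64(82.06008889071883), array([427., 181., 382.]), array([496., 152., 350.])), np.float64(61.128610924255526), np.float64(118.17772560605292))
53 (np.float64(21.15825197728021), np.float64(0.3442584222090027), np.float64(0.7991460385460152), array([452., 175., 382.]), array([177.,  69., 684.]), (np.float64(58.92810229314334)
[... 2249 characters left out ...]
), np.float64(206.7908569799107), np.float64(166.84357943894634))
(521, -135, 72) (np.float64(2.767712011513428), np.float64(0.38510864702025727), np.float64(0.7716127570494341), array([513.,  25., 382.]), array([211.,  10., 676.]), (np.float64(125.24541608298411), array([513.,  25., 382.]), array([510., 150., 380.])), np.float64(125.24541608298411), np.float64(285.2143229222544))
(514, -108, 72) (np.float64(5.869844827294403), np.float64(0.36640535809012176), np.float64(0.7844901350676551), array([498.,  51., 382.]), array([201.,  21., 680.]), (np.float64(99.62919219014123), array([498.,  51., 382.]), array([510., 150., 380.])), np.float64(99.62919219014123), np.float64(258.03335055763625))
```

```bash
cat > clr2.py <<'E'
from clr import *
def clr2(x,y,z,th,az=20,h=310):
    th=np.radians(th)
    f=None
    for _ in range(1):
        u=np.array([np.cos(np.radians(az)),np.sin(np.radians(az))])
        W=np.array([x,y,z])-h*np.r_[u*np.sin(th),-np.cos(th)]
    d=clr(W[0],W[1],W[2]-h,h)
    E=d[3]
    return "j1 %.1f j2 %.2f j5 %.2f E %s fore %.0f barrel %.0f column %.0f"%(d[0],d[1],-(np.pi/2-d[2])+th,E,d[5][0],segd(E.astype(float),W,A,B)[0],segd(W,np.array([x,y,z]),A,B)[0])
if __name__=="__main__":
    for th in (10,15,20,25):
        for ph in (143,113,83,53,23,-7):
            x=484+42*np.cos(np.radians(ph));y=-8+42*np.sin(np.radians(ph))
            print(th,ph,clr2(x,y,80,th))
E
python3 - <<'E'
from h import *
from clr2 import *
ci=arm.camera_info("side"); 
for z in (350,600,640,660,680,700,717): print(z,proj(ci,(285,210,z)).round(), proj(arm.camera_info("top"),(285,210,z)).round())
for th in (0,15,20,25):
        for ph in (143,83,53,23,-7):
            x=484+42*np.cos(np.radians(ph));y=-8+42*np.sin(np.radians(ph))
            print(th,ph,clr2(x,y,80,th))
E
```

```text
350 [146. 151.] [209. 324.]
600 [124.  61.] [184. 354.]
640 [120.  44.] [178. 360.]
660 [118.  35.] [175. 364.]
680 [116.  26.] [171. 368.]
700 [113.  17.] [168. 372.]
717 [111.   9.] [165. 375.]
0 143 j1 23.0 j2 0.24 j5 -0.74 E [388. 165. 390.] fore 116 barrel 103 column 141
0 83 j1 23.0 j2 0.30 j5 -0.77 E [427. 181. 390.] fore 85 barrel 64 column 118
0 53 j1 21.2 j2 0.33 j5 -0.79 E [452. 175. 390.] fore 62 barrel 46 column 124
0 23 j1 18.7 j2 0.35 j5 -0.80 E [471. 160. 390.] fore 41 barrel 35 column 142
0 -7 j1 16.3 j2 0.36 j5 -0.81 E [481. 140. 390.] fore 32 barrel 32 column 164
15 143 j1 23.7 j2 0.14 j5 -0.40 E [311. 136. 379.] fore 183 barrel 175 column 157
15 83 j1 23.6 j2 0.20 j5 -0.42 E [350. 153. 379.] fore 146 barrel 136 column 142
15 53 j1 21.4 j2 0.24 j5 -0.44 E [376. 147. 379.] fore 123 barrel 117 column 150
15 23 j1 18.5 j2 0.26 j5 -0.45 E [396. 133. 379.] fore 105 barrel 105 column 167
15 -7 j1 15.6 j2 0.26 j5 -0.45 E [407. 114. 379.] fore 101 barrel 101 column 189
20 143 j1 24.0 j2 0.12 j5 -0.28 E [286. 127. 371.] fore 203 barrel 197 column 160
20 83 j1 23.9 j2 0.18 j5 -0.30 E [325. 144. 371.] fore 166 barrel 158 column 145
20 53 j1 21.5 j2 0.21 j5 -0.31 E [351. 138. 371.] fore 143 barrel 139 column 155
20 23 j1 18.4 j2 0.23 j5 -0.32 E [373. 124. 371.] fore 126 barrel 125 column 173
20 -7 j1 15.3 j2 0.24 j5 -0.32 E [384. 105. 371.] fore 122 barrel 122 column 194
25 143 j1 24.3 j2 0.10 j5 -0.14 E [261. 118. 361.] fore 223 barrel 218 column 161
25 83 j1 24.2 j2 0.16 j5 -0.16 E [300. 135. 361.] fore 185 barrel 178 column 149
25 53 j1 21.6 j2 0.20 j5 -0.17 E [327. 130. 361.] fore 161 barrel 159 column 159
25 23 j1 18.3 j2 0.22 j5 -0.18 E [349. 116. 361.] fore 145 barrel 145 column 177
25 -7 j1 15.0 j2 0.23 j5 -0.19 E [361.  97. 361.] fore 141 barrel 141 column 198
```

```bash
cat > plan.py <<'E'
import numpy as np
from bench import arm
from scipy.spatial.transform import Rotation as R
def ori(a,th,az=20):
    u=np.array([np.cos(np.radians(az)),np.sin(np.radians(az)),0])
    ax=np.cross([0,0,-1],u)
    return R.from_rotvec(ax*np.radians(th))*R.from_euler('z',a,degrees=True)*R.from_euler('x',180,degrees=True)
def decomp(q,az=20):
    r=R.from_quat(q); z=r.apply([0,0,1]); th=np.degrees(np.arccos(-z[2])); taz=np.degrees(np.arctan2(z[1],z[0]))
    u=np.array([np.cos(np.radians(az)),np.sin(np.radians(az)),0])
    ax=np.cross([0,0,-1],u); x=(R.from_rotvec(-ax*np.radians(th))*r).apply([1,0,0])
    return np.degrees(np.arctan2(x[1],x[0])),th,taz
def plan(wps,start=None,dec=0,rdec=0):
    """wps: x,y,z,a,tilt,n"""
    s=arm.read_state(); p=np.array(s['position']); a,th,taz=decomp(s['ee_rot']); q=R.from_quat(s['ee_rot'])
    print("at",p.round(1),"a %.1f tilt %.1f az %.0f"%(a,th,taz),"t",round(s['clock'],2),"w",round(s['gripper_width'],1),"F",s['contact_force'].round(1))
    if start is not None: p=np.array(start[:3],float); a,th=start[3:5]; q=ori(a,th)
    T=[];D=[]
    for x,y,z,b,t2,n in wps:
        p0=p.copy();a0=a;t0=th
        for i in range(1,n+1):
            tp=p0+(np.array([x,y,z])-p0)*i/n; a=a0+(b-a0)*i/n; th=t0+(t2-t0)*i/n
            t=np.round(q.inv().apply(tp-p),dec)+0; p=p+q.apply(t)
            d=np.round(np.degrees((q.inv()*ori(a,th)).as_rotvec()),rdec)+0
            q=q*R.from_rotvec(np.radians(d))
            T.append([float(v) for v in t]);D.append([float(v) for v in d])
    while len(T)%5: T.append([0,0,0]);D.append([0,0,0])
    for i in range(0,len(T),5): print("T",T[i:i+5],"\nD",D[i:i+5])
    e=decomp(q.as_quat()); print("end",p.round(1),np.round(e,1))
E
python3 - <<'E'
from plan import *
plan([(334,135,350,-103,0,2),(385,-10,320,-127,15,3)])
E
```

```text
at [285.3 208.6 350.2] a -84.9 tilt 0.0 az 10 t 2.1 w 60.0 F [0.7 1.4 0.2]
T [[39.0, -21.0, 0.0], [35.0, -27.0, 0.0], [43.0, -27.0, 10.0], [40.0, -33.0, 10.0], [35.0, -37.0, 10.0]] 
D [[0.0, 0.0, 9.0], [0.0, 0.0, 9.0], [4.0, -3.0, 8.0], [4.0, -4.0, 8.0], [3.0, -3.0, 8.0]]
end [385.5  -9.8 320. ] [-126.9   14.9   17.7]
```

Emit:
send_rows(translation=[[39,-21,0],[35,-27,0],[43,-27,10],[40,-33,10],[35,-37,10]], dr=[[0,0,9],[0,0,9],[4,-3,8],[4,-4,8],[3,-3,8]], grip=[60,60,60,60,60])

```text
clock: 2.72
position: [385.8, -7.4, 319.9]
ee_rot: [-0.445, 0.886, -0.019, 0.13]
contact_force: [0.5, -0.5, 0.3]
gripper_width: 60.1
```

Run:
```python
from h import *
from plan import *
plan([])
print(arm.read_state()['joints'])
ci=arm.camera_info("wrist"); cv2.imwrite("pics/w2.png",arm.get_image("wrist")[:,:,::-1]); np.save("ci2.npy",ci,allow_pickle=True)
for t in ("dial_axis","dial_peg","selector_axis","selector_peg","green_mark"):
    print(t,[(r['confidence'],np.round(r['xyz'],1)) for r in arm.place_of(t,"wrist")[:2]])
```

```text
at [385.8  -7.4 319.9] a -126.6 tilt 15.1 az 18 t 2.73 w 60.1 F [ 0.5 -0.5  0.3]
end [385.8  -7.4 319.9] [-126.6   15.1   18.2]
[ 0.43583074 -0.26941345 -0.46876609  0.03450631 -1.10939895 -1.08725101]
dial_axis [(0.9, array([485.4,  -8.8,  69. ]))]
dial_peg [(0.95, array([508.7,  27.5, 102.8]))]
selector_axis [(0.89, array([ 465.3, -126.2,   64.3])), (0.17, array([805.5,  52.6,   1.8]))]
selector_peg [(0.7, array([508.4,  27.3, 101.6])), (0.63, array([ 515.8, -108.7,   94.2]))]
green_mark [(0.86, array([ 547.7, -138.7,   51.9]))]
```

View pics/w2.png

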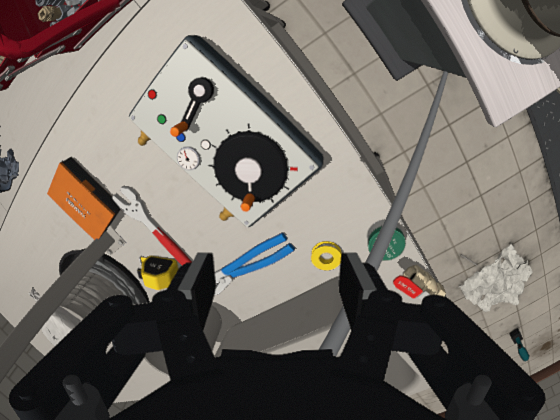

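Run:
```python
from plan import *
plan([(510,28.5,150,-127,15,5)])
```

```text
at [386.2  -5.4 320.1] a -126.4 tilt 14.9 az 18 t 3.02 w 59.9 F [-0.1 -0.5 -0.4]
T [[-12.0, -10.0, 39.0], [-13.0, -11.0, 40.0], [-12.0, -10.0, 39.0], [-12.0, -10.0, 40.0], [-13.0, -11.0, 39.0]] 
D [[0.0, 0.0, 0.0], [0.0, 0.0, 0.0], [0.0, 0.0, 0.0], [0.0, 0.0, 0.0], [0.0, 0.0, 1.0]]
end [510.4  28.6 150.5] [-127.4   14.9   18.3]
```

Emit:
send_rows(translation=[[-12,-10,39],[-13,-11,40],[-12,-10,39],[-12,-10,40],[-13,-11,39]], dr=[[0,0,0],[0,0,0],[0,0,0],[0,0,0],[0,0,1]], grip=[36,36,36,36,36])

```text
clock: 3.65
position: [511.3, 30.2, 149.0]
ee_rot: [-0.44, 0.889, -0.018, 0.128]
contact_force: [-0.1, 0.5, -0.2]
gripper_width: 35.9
```

Run:
```python
from h import *
from plan import *
plan([(510.5,29,81,-127,15,5)])
ci=arm.camera_info("wrist"); cv2.imwrite("pics/w3.png",arm.get_image("wrist")[:,:,::-1])
cv2.imwrite("pics/s3.png",arm.get_image("side")[:,:,::-1])
for t in ("dial_axis","dial_peg"):
    print(t,[(r['confidence'],np.round(r['xyz'],1)) for r in arm.place_of(t,"wrist")[:2]])
plan([(510.5,29,81,-127,15,5)])
```

```text
at [511.3  30.2 149. ] a -127.2 tilt 14.9 az 18 t 3.65 w 35.9 F [-0.1  0.5 -0.2]
T [[3.0, 2.0, 13.0], [3.0, 2.0, 13.0], [4.0, 2.0, 13.0], [3.0, 2.0, 13.0], [3.0, 2.0, 13.0]] 
D [[0.0, 0.0, 0.0], [0.0, 0.0, 0.0], [0.0, 0.0, 0.0], [0.0, 0.0, 0.0], [0.0, 0.0, 0.0]]
end [510.1  29.1  81.3] [-127.2   14.9   18.4]
dial_axis [(0.55, array([484.5,  -6.3,  69.8])), (0.3, array([495.3, -66.9,  -0. ]))]
dial_peg [(0.83, array([506.2,  29.4,  99.2])), (0.69, array([ 516. , -109.9,   98.7]))]
at [510.1  29.2 149.4] a -127.3 tilt 14.7 az 18 t 3.85 w 36.2 F [-0.3 -0.4 -0.4]
T [[3.0, 2.0, 13.0], [3.0, 2.0, 14.0], [3.0, 2.0, 13.0], [2.0, 2.0, 13.0], [3.0, 1.0, 13.0]] 
D [[0.0, 0.0, 0.0], [0.0, 0.0, 0.0], [0.0, 0.0, 0.0], [0.0, 0.0, 0.0], [0.0, 0.0, 0.0]]
end [510.9  28.9  81.4] [-127.3   14.7   18.3]
```

View pics/w3.png

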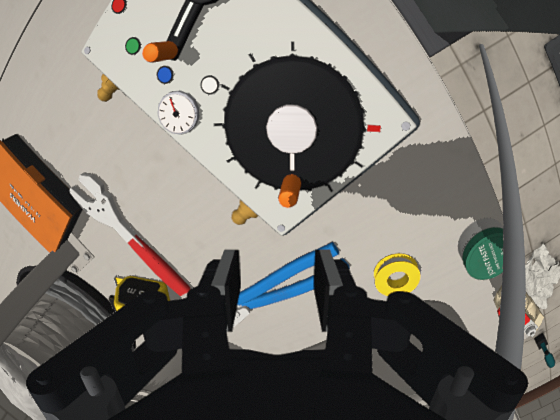

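View pics/s3.png

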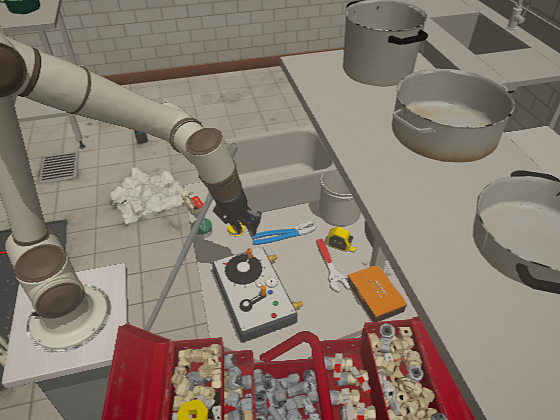

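Emit:
send_rows(translation=[[3,2,13],[3,2,14],[3,2,13],[2,2,13],[3,1,13]], dr=[[0,0,0],[0,0,0],[0,0,0],[0,0,0],[0,0,0]], grip=[36,36,36,36,36])

```text
clock: 4.47
position: [511.7, 28.6, 83.8]
ee_rot: [-0.439, 0.889, -0.018, 0.13]
contact_force: [0.8, 0.5, 0.1]
gripper_width: 36.2
```

Run:
```python
from h import *
from plan import *
cv2.imwrite("pics/w4.png",arm.get_image("wrist")[:,:,::-1])
C=np.array([484.5,-8.])
# sweep so that tool centre leads; tool angle phi
def w(ph,z=81,r=42,n=1):
    P=C+r*np.array([np.cos(np.radians(ph)),np.sin(np.radians(ph))])+1.5*np.array([.94,.34])
    return (P[0],P[1],z,ph-180,15,n)
plan([w(p) for p in range(62,62+9*11,9)])
```

```text
at [510.4  28.1  81.9] a -127.4 tilt 14.9 az 18 t 4.53 w 35.9 F [-0.8  0.8 -1. ]
T [[2.0, 5.0, 0.0], [0.0, 6.0, -1.0], [1.0, 7.0, -2.0], [0.0, 6.0, -1.0], [1.0, 6.0, -2.0]] 
D [[0.0, 0.0, -9.0], [0.0, 0.0, -9.0], [0.0, 0.0, -9.0], [0.0, 0.0, -9.0], [0.0, 0.0, -9.0]]
T [[0.0, 7.0, -2.0], [1.0, 6.0, -1.0], [0.0, 6.0, -2.0], [1.0, 7.0, -2.0], [1.0, 6.0, -1.0]] 
D [[0.0, 0.0, -9.0], [0.0, 0.0, -9.0], [0.0, 0.0, -9.0], [0.0, 0.0, -9.0], [0.0, 0.0, -9.0]]
T [[0.0, 7.0, -1.0], [0, 0, 0], [0, 0, 0], [0, 0, 0], [0, 0, 0]] 
D [[0.0, 0.0, -9.0], [0, 0, 0], [0, 0, 0], [0, 0, 0], [0, 0, 0]]
end [448.5  12.1  80.5] [-28.4  14.9  18.3]
```

View pics/w4.png

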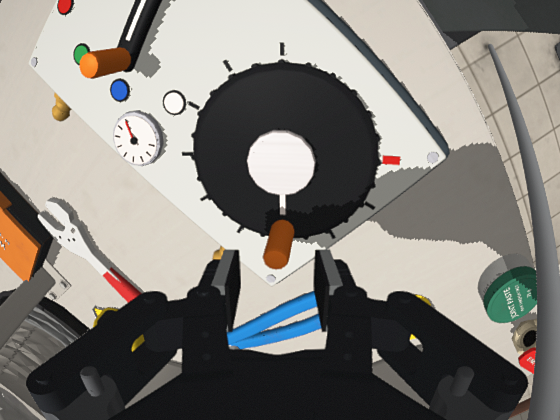

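```bash
cat >> h.py <<'E'
def projf(ci,P):
    T=np.linalg.inv(ci['cam_to_world']); p=T[:3,:3]@np.array(P,float)+T[:3,3]
    th=np.arctan2(np.hypot(p[0],p[1]),p[2]); ph=np.arctan2(p[1],p[0])
    return np.array([ci['fx']*th*np.cos(ph)+ci['cx'],ci['fy']*th*np.sin(ph)+ci['cy']])
def rayf(ci,u,v):
    d=np.array([u-ci['cx'],v-ci['cy']])/ci['fx']; th=np.hypot(*d); k=d/th*np.sin(th)
    return ci['cam_to_world'][:3,3],ci['cam_to_world'][:3,:3]@np.r_[k,np.cos(th)]
def atz(ci,u,v,z):
    o,d=rayf(ci,u,v); return (o+d*(z-o[2])/d[2]).round(1)
E
python3 - <<'E'
from h import *
from plan import *
s=arm.read_state(); ci=arm.camera_info("wrist"); Rm=R.from_quat(s['ee_rot'])
print(s['position'])
for o in ((0,0,0),(0,0,-19),(11,18,-3),(11,-18,-3),(-11,18,-3),(11,18,-30)): print(o,projf(ci,s['position']+Rm.apply(o)).round())
print("peg",atz(ci,278,262,97),"pegbase",atz(ci,281,228,65),"hub",atz(ci,281,162,71),"disc",atz(ci,286,150,65), "red in",atz(ci,384,160,55),atz(ci,400,160,55))
E
```

```text
[510.38906011  28.06031274  81.93924167]
(0, 0, 0) [276. 248.]
(0, 0, -19) [276. 264.]
(11, 18, -3) [310. 231.]
(11, -18, -3) [242. 231.]
(-11, 18, -3) [309. 268.]
(11, 18, -30) [316. 253.]
peg [506.3  28.   97. ] pegbase [508.6  26.5  65. ] hub [481.3  -7.2  71. ] disc [477.1  -9.6  65. ] red in [438.7  27.6  55. ] [431.1  32.6  55. ]
```

Emit:
send_rows(translation=[[2,5,0],[0,6,-1],[1,7,-2],[0,6,-1],[1,6,-2]], dr=[[0,0,-9],[0,0,-9],[0,0,-9],[0,0,-9],[0,0,-9]], grip=[26,26,26,26,26])

```text
clock: 5.15
position: [481.5, 34.2, 83.1]
ee_rot: [0.747, -0.651, 0.067, -0.113]
contact_force: [0.8, -0.1, 0.9]
gripper_width: 26.0
```

```bash
cat > arc.py <<'E'
from plan import *
C=np.array([484.5,-8.])
def w(ph,z=81,r=42,n=1,off=1.5):
    P=C+r*np.array([np.cos(np.radians(ph)),np.sin(np.radians(ph))])+off*np.array([.94,.34])
    return (P[0],P[1],z,ph-180,15,n)
E
python3 - <<'E'
from arc import *
from h import *
cv2.imwrite("pics/w5.png",arm.get_image("wrist")[:,:,::-1])
plan([w(p) for p in range(107,148,9)])
E
```

```text
at [480.5  33.8  82.9] a -81.9 tilt 15.0 az 18 t 5.2 w 25.9 F [-0.   0.7  0.5]
T [[0.0, 7.0, 0.0], [1.0, 7.0, -2.0], [0.0, 6.0, -1.0], [1.0, 6.0, -2.0], [0.0, 7.0, -1.0]] 
D [[0.0, 0.0, -9.0], [0.0, 0.0, -9.0], [0.0, 0.0, -9.0], [0.0, 0.0, -9.0], [0.0, 0.0, -9.0]]
end [452.   17.9  80.5] [-36.9  15.   18.3]
```

View pics/w5.png

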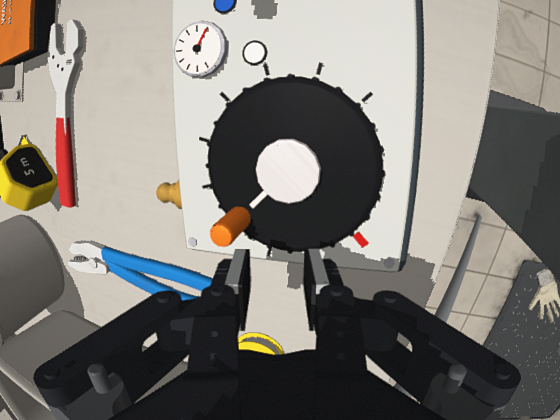

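Run:
```python
from h import *
from plan import *
s=arm.read_state(); ci=arm.camera_info("wrist"); Rm=R.from_quat(s['ee_rot'])
print(s['position'],s['gripper_width'])
for x in (11,0,-11):
  for z in (0,-10,-20,-30): print(x,z,projf(ci,s['position']+Rm.apply((x,13,z))).round(),projf(ci,s['position']+Rm.apply((x,-13,z))).round())
M=Rm.inv().apply((ci['cam_to_world'][:3,3]-s['position'])); print("cam in tool",M, (Rm.inv().as_matrix()@ci['cam_to_world'][:3,:3]).round(3))
print("peg",atz(ci,222,236,97),"hub",atz(ci,288,171,71),"pegbase",atz(ci,243,215,65))
im=cv2.imread("pics/w5.png")[200:350,180:380]; cv2.imwrite("pics/w5c.png",cv2.resize(im,None,fx=4,fy=4,interpolation=cv2.INTER_CUBIC))
```

```text
[480.53140121  33.80502778  82.91492512] 25.85551816908
11 0 [301. 229.] [253. 229.]
11 -10 [303. 236.] [251. 236.]
11 -20 [304. 244.] [250. 244.]
11 -30 [306. 253.] [248. 253.]
0 0 [301. 248.] [253. 248.]
0 -10 [302. 256.] [252. 256.]
0 -20 [304. 265.] [250. 264.]
0 -30 [305. 274.] [249. 274.]
-11 0 [300. 266.] [254. 266.]
-11 -10 [301. 274.] [252. 274.]
-11 -20 [303. 284.] [251. 284.]
-11 -30 [304. 294.] [250. 294.]
cam in tool [ 7.17884310e+01 -7.28962895e-02 -1.62401377e+02] [[ 0.    -0.959 -0.285]
 [ 1.     0.    -0.   ]
 [ 0.001 -0.285  0.959]]
peg [507.3  27.   97. ] hub [483.   -6.6  71. ] pegbase [507.5  27.1  65. ]
```

View pics/w5c.png

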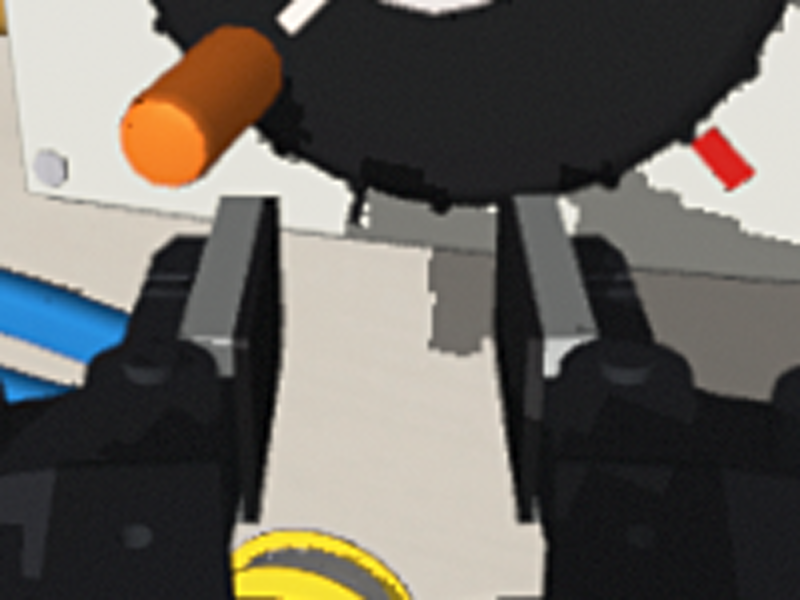

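Emit:
send_rows(translation=[[0,0,0],[0,0,0],[0,0,0],[0,0,0],[0,0,0]], dr=[[0,0,0],[0,0,0],[0,0,0],[0,0,0],[0,0,0]], grip=[0,0,0,0,0])

```text
clock: 5.82
position: [481.0, 33.1, 80.9]
ee_rot: [0.745, -0.654, 0.066, -0.111]
contact_force: [-0.1, 1.2, -0.1]
gripper_width: 0.5
```

Run:
```python
from h import *
from plan import *
s=arm.read_state(); ci=arm.camera_info("wrist"); Rm=R.from_quat(s['ee_rot'])
im=arm.get_image("wrist")[:,:,::-1]; cv2.imwrite("pics/w6.png",im)
print(s['position'],s['gripper_width'])
for x in (11,-11):
  for z in (0,-10,-20,-30): print(x,z,projf(ci,s['position']+Rm.apply((x,0,z))).round())
cv2.imwrite("pics/w6c.png",cv2.resize(im[200:350,180:380],None,fx=4,fy=4,interpolation=cv2.INTER_CUBIC))
side=arm.get_image("side")[:,:,::-1]; cv2.imwrite("pics/s6c.png",cv2.resize(side[170:320,180:330],None,fx=4,fy=4,interpolation=cv2.INTER_CUBIC))
print(proj(arm.camera_info("side"),s['position']))
```

```text
[481.03216029  33.06339821  80.85570206] 0.49593177388076026
11 0 [277. 229.]
11 -10 [277. 236.]
11 -20 [277. 244.]
11 -30 [277. 253.]
-11 0 [277. 266.]
-11 -10 [277. 275.]
-11 -20 [277. 284.]
-11 -30 [277. 294.]
[238.68223649 253.00086855]
```

View pics/w6c.png

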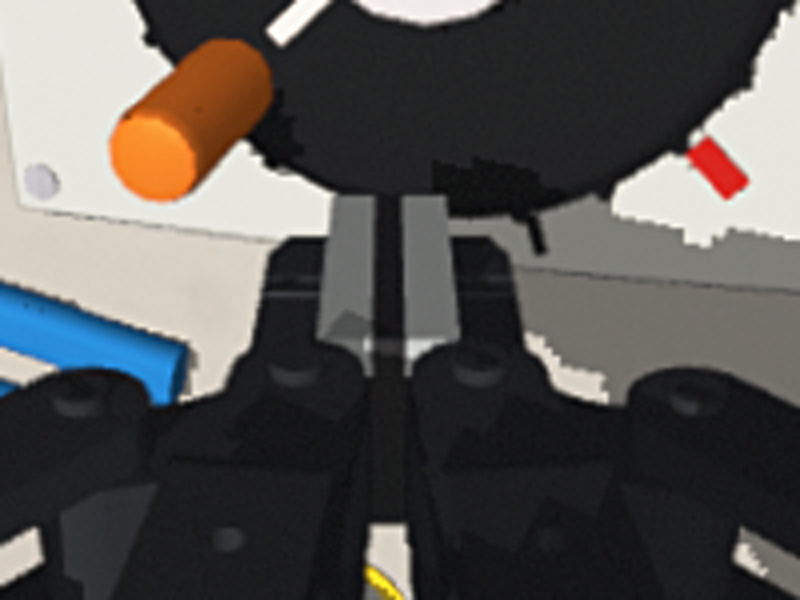

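View pics/s6c.png

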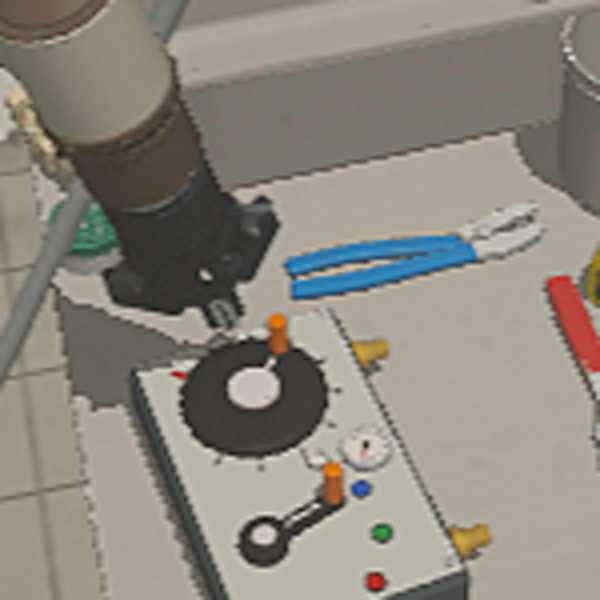

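Run:
```python
from h import *
from plan import *
s=arm.read_state(); Rm=R.from_quat(s['ee_rot'])
for n in ("side","top"):
    ci=arm.camera_info(n); im=arm.get_image(n)[:,:,::-1].copy()
    p0=proj(ci,s['position']); x0,y0=int(p0[0])-25,int(p0[1])-30
    o=cv2.resize(im[y0:y0+50,x0:x0+50],None,fx=12,fy=12,interpolation=cv2.INTER_CUBIC); o2=o.copy()
    for x,c in ((11,(0,0,255)),(0,(0,255,0)),(-11,(255,0,0)),(-22,(255,0,255))):
        for z in (0,-10,-20,-30):
            q=(proj(ci,s['position']+Rm.apply((x,0,z)))-[x0,y0]+.5)*12; cv2.circle(o2,tuple(int(v) for v in q),4,c,-1)
    cv2.imwrite(f"pics/{n}7.png",o2 if n=="top" else np.hstack([o,o2])[:, :][::1] )
a=cv2.imread("pics/side7.png"); cv2.imwrite("pics/side7.png",cv2.resize(a,(800,400)))
```

```text
(no output)
```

View pics/side7.png

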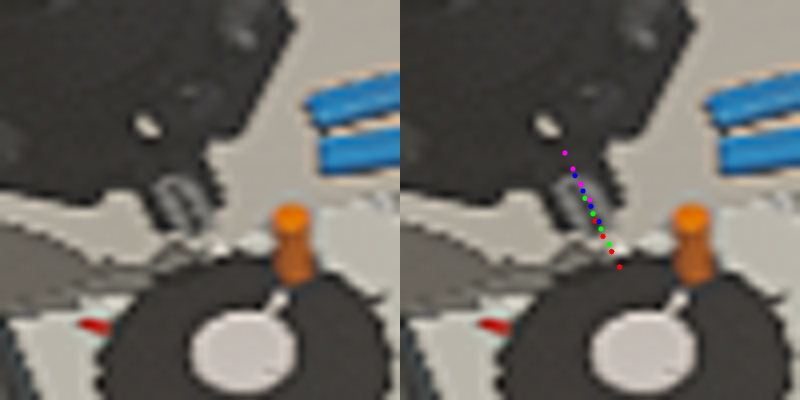

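View pics/top7.png

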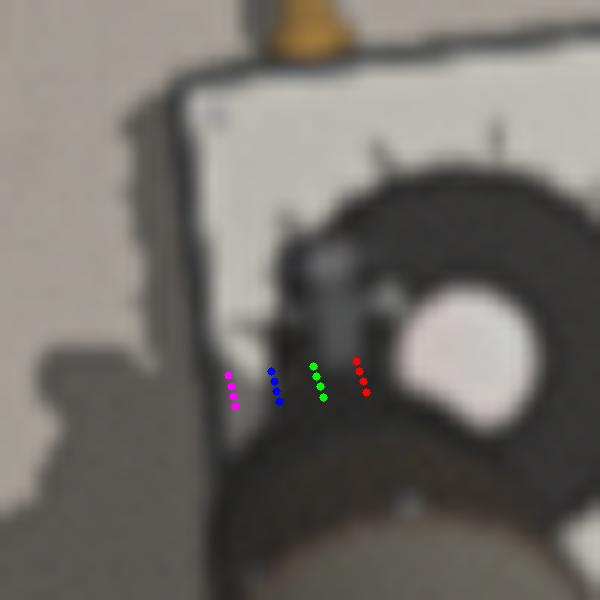

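Run:
```python
from arc import *
x=w(15,r=37,off=0);print(x)
plan([(481,33,132,-98,15,2),(x[0],x[1],132,-165,15,8)])
```

```text
(np.float64(520.2392555726956), np.float64(1.5763046687932665), 81, -165, 15, 1)
at [481.   33.1  80.9] a -82.5 tilt 14.8 az 18 t 6.03 w 0.1 F [ 0.1  0.5 -0.1]
T [[-1.0, -6.0, -25.0], [-2.0, -7.0, -24.0], [3.0, -5.0, 1.0], [3.0, -6.0, 1.0], [1.0, -6.0, 0.0]] 
D [[0.0, 0.0, 8.0], [0.0, 0.0, 8.0], [0.0, 0.0, 8.0], [0.0, 0.0, 8.0], [0.0, 0.0, 9.0]]
T [[1.0, -6.0, 1.0], [0.0, -6.0, 1.0], [-1.0, -6.0, 1.0], [-2.0, -6.0, 1.0], [-3.0, -5.0, 1.0]] 
D [[0.0, 0.0, 8.0], [0.0, 0.0, 8.0], [0.0, 0.0, 9.0], [0.0, 0.0, 8.0], [0.0, 0.0, 9.0]]
end [520.    1.8 131.6] [-165.5   14.8   18.2]
```

Emit:
send_rows(translation=[[-1,-6,-25],[-2,-7,-24],[3,-5,1],[3,-6,1],[1,-6,0]], dr=[[0,0,8],[0,0,8],[0,0,8],[0,0,8],[0,0,9]], grip=[0,0,0,0,0])

```text
clock: 6.65
position: [496.1, 20.9, 132.4]
ee_rot: [-0.467, 0.875, -0.022, 0.127]
contact_force: [-0.7, -0.3, -0.1]
gripper_width: -0.4
```

Emit:
send_rows(translation=[[1,-6,1],[0,-6,1],[-1,-6,1],[-2,-6,1],[-3,-5,1]], dr=[[0,0,8],[0,0,8],[0,0,9],[0,0,8],[0,0,9]], grip=[0,0,0,0,0])

```text
clock: 7.28
position: [520.0, 1.6, 131.5]
ee_rot: [-0.122, 0.984, 0.025, 0.127]
contact_force: [-0.3, -0.6, -0.5]
gripper_width: 0.2
```

Run:
```python
from arc import *
from h import *
cv2.imwrite("pics/w8.png",arm.get_image("wrist")[:,:,::-1]);cv2.imwrite("pics/t8.png",arm.get_image("top")[:,:,::-1])
x=w(15,r=37,off=0)
plan([(x[0],x[1],78,-165,15,5)])
```

```text
at [520.3   1.6 131.5] a -165.5 tilt 14.9 az 18 t 7.38 w -0.0 F [0.3 0.2 0.5]
T [[3.0, 0.0, 10.0], [3.0, 0.0, 11.0], [2.0, -1.0, 10.0], [3.0, 0.0, 10.0], [3.0, 0.0, 11.0]] 
D [[0.0, 0.0, 0.0], [0.0, 0.0, 0.0], [0.0, 0.0, 0.0], [0.0, 0.0, 0.0], [0.0, 0.0, -1.0]]
end [520.1   1.5  77.7] [-164.5   14.9   18.1]
```

View pics/w8.png

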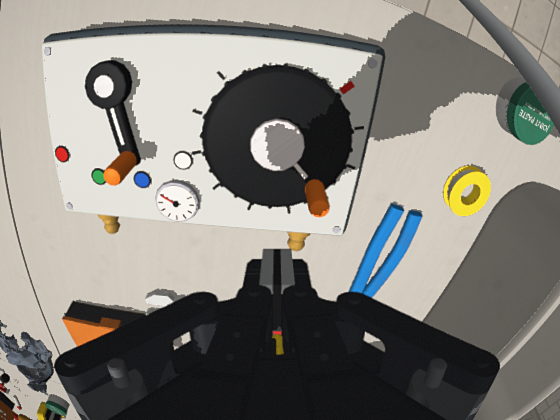

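Emit:
send_rows(translation=[[3,0,10],[3,0,11],[2,-1,10],[3,0,10],[3,0,11]], dr=[[0,0,0],[0,0,0],[0,0,0],[0,0,0],[0,0,0]], grip=[0,0,0,0,0])

```text
clock: 8.0
position: [519.7, 1.7, 77.0]
ee_rot: [-0.125, 0.984, 0.025, 0.127]
contact_force: [-0.0, 0.1, -0.0]
gripper_width: 0.0
```

Run:
```python
from arc import *
from h import *
cv2.imwrite("pics/w9.png",arm.get_image("wrist")[150:330,150:430][:,:,::-1])
im=arm.get_image("side"); cv2.imwrite("pics/s9.png",cv2.resize(im[220:300,210:320][:,:,::-1],None,fx=6,fy=6,interpolation=cv2.INTER_CUBIC))
plan([w(p,z=77,r=37,off=0) for p in (19,23,27,31,35)])
```

```text
at [518.7   1.4  76.1] a -165.5 tilt 14.7 az 18 t 8.1 w 0.1 F [-0.6 -0.5 -0.2]
T [[-2.0, 2.0, 0.0], [0.0, 3.0, -1.0], [0.0, 3.0, 0.0], [1.0, 2.0, 0.0], [0.0, 3.0, 0.0]] 
D [[0.0, 0.0, -5.0], [0.0, 0.0, -4.0], [0.0, 0.0, -4.0], [0.0, 0.0, -4.0], [0.0, 0.0, -4.0]]
end [514.3  13.2  77. ] [-144.5   14.7   18.2]
```

View pics/w9.png

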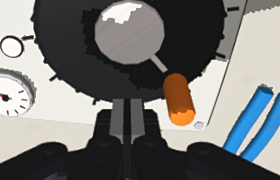

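View pics/s9.png

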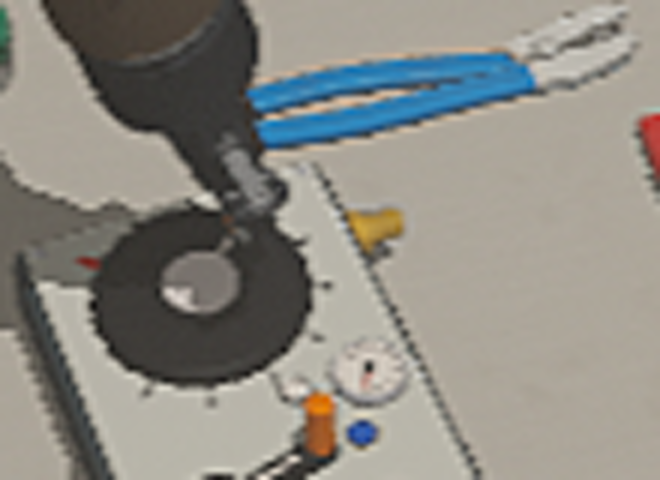

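Emit:
send_rows(translation=[[-2,2,0],[0,3,0],[0,3,0],[1,2,0],[0,3,0]], dr=[[0,0,-5],[0,0,-4],[0,0,-4],[0,0,-4],[0,0,-4]], grip=[0,0,0,0,0])

```text
clock: 8.72
position: [515.9, 13.7, 78.1]
ee_rot: [-0.303, 0.944, 0.001, 0.13]
contact_force: [-0.5, 0.3, -0.1]
gripper_width: -0.3
```

Run:
```python
from arc import *
from h import *
im=arm.get_image("wrist"); cv2.imwrite("pics/w10.png",im[100:340,120:440][:,:,::-1])
plan([w(p,z=76,r=37,off=0) for p in (40,45,50,55,60)])
```

```text
at [515.7  13.8  78. ] a -144.3 tilt 14.9 az 18 t 8.78 w 0.2 F [-0.2  0.1 -0.1]
T [[2.0, 3.0, 1.0], [0.0, 4.0, 0.0], [0.0, 3.0, 0.0], [0.0, 3.0, -1.0], [0.0, 3.0, 0.0]] 
D [[0.0, 0.0, -4.0], [0.0, 0.0, -5.0], [0.0, 0.0, -5.0], [0.0, 0.0, -5.0], [0.0, 0.0, -5.0]]
end [503.2  24.1  75.7] [-120.3   14.9   18.2]
```

View pics/w10.png

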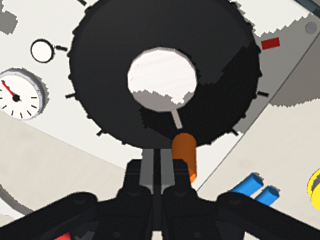

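Emit:
send_rows(translation=[[1,3,1],[0,4,0],[0,3,0],[0,3,0],[0,3,0]], dr=[[0,0,-4],[0,0,-5],[0,0,-5],[0,0,-5],[0,0,-5]], grip=[0,0,0,0,0])

```text
clock: 9.4
position: [506.0, 24.9, 76.2]
ee_rot: [-0.493, 0.86, -0.027, 0.129]
contact_force: [0.9, -1.6, 2.6]
gripper_width: 0.0
```

Run:
```python
from arc import *
from h import *
im=arm.get_image("wrist"); cv2.imwrite("pics/w11.png",im[100:340,120:440][:,:,::-1])
plan([w(p,z=76,r=37,off=0) for p in (66,72,78,84,90)])
```

```text
at [505.7  25.   76.1] a -120.2 tilt 15.1 az 18 t 9.45 w -0.1 F [ 0.7 -0.9  2.8]
T [[2.0, 6.0, -1.0], [0.0, 3.0, -1.0], [1.0, 4.0, -1.0], [0.0, 4.0, -1.0], [0.0, 4.0, -1.0]] 
D [[0.0, 0.0, -6.0], [0.0, 0.0, -6.0], [0.0, 0.0, -6.0], [0.0, 0.0, -6.0], [0.0, 0.0, -6.0]]
end [484.2  28.9  76.1] [-90.2  15.1  18.1]
```

View pics/w11.png

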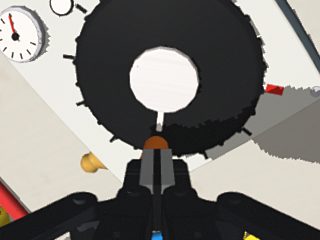

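Run:
```python
from arc import *
plan([w(45,z=84,r=41,off=5.7,n=2),w(12,z=82,r=41,off=5.7,n=3)])
from clr2 import clr2
for p in (12,60,114,180): 
    q=w(p,z=57,r=41,off=5.7); print(p,clr2(q[0],q[1],57,15))
```

```text
at [505.7  25.   76.1] a -120.2 tilt 15.1 az 18 t 9.45 w -0.1 F [ 0.7 -0.9  2.8]
T [[-3.0, -7.0, -2.0], [-4.0, -6.0, -3.0], [2.0, -7.0, 1.0], [1.0, -8.0, 1.0], [0.0, -8.0, 1.0]] 
D [[0.0, 0.0, 7.0], [0.0, 0.0, 8.0], [0.0, 0.0, 11.0], [0.0, 0.0, 11.0], [0.0, 0.0, 11.0]]
end [529.6   2.3  82.4] [-168.2   15.1   18.1]
12 j1 17.4 j2 0.31 j5 -0.39 E [407. 128. 356.] fore 89 barrel 88 column 175
60 j1 21.8 j2 0.28 j5 -0.37 E [375. 151. 356.] fore 113 barrel 108 column 148
114 j1 24.3 j2 0.22 j5 -0.34 E [332. 150. 356.] fore 153 barrel 144 column 145
180 j1 20.1 j2 0.19 j5 -0.33 E [318. 117. 356.] fore 170 barrel 170 column 182
```

Emit:
send_rows(translation=[[-3,-7,-2],[-4,-6,-3],[2,-7,1],[1,-8,1],[0,-8,1]], dr=[[0,0,7],[0,0,8],[0,0,10],[0,0,10],[0,0,10]], grip=[0,0,0,0,0])

```text
clock: 10.07
position: [528.6, 1.7, 81.0]
ee_rot: [-0.121, 0.984, 0.025, 0.127]
contact_force: [-0.3, 0.4, 0.4]
gripper_width: -0.1
```

Run:
```python
from arc import *
plan([w(12,z=57,r=41,off=5.7,n=5)])
```

```text
at [528.6   1.7  81. ] a -165.9 tilt 14.9 az 18 t 10.07 w -0.1 F [-0.3  0.4  0.4]
T [[1.0, 0.0, 5.0], [1.0, 0.0, 4.0], [1.0, 0.0, 5.0], [1.0, 0.0, 5.0], [1.0, 0.0, 5.0]] 
D [[0.0, 0.0, 0.0], [0.0, 0.0, 1.0], [0.0, 0.0, 0.0], [0.0, 0.0, 1.0], [0.0, 0.0, 0.0]]
end [529.7   2.5  56.5] [-167.9   14.9   18.2]
```

Emit:
send_rows(translation=[[1,0,4],[1,0,4],[1,0,4],[0,0,0],[0,0,0]], dr=[[0,0,0],[0,0,1],[0,0,0],[0,0,1],[0,0,0]], grip=[0,0,0,0,0])

```text
clock: 10.7
position: [528.6, 2.3, 68.7]
ee_rot: [-0.108, 0.986, 0.027, 0.127]
contact_force: [0.7, 0.1, -0.6]
gripper_width: 0.0
```

Run:
```python
from arc import *
from h import *
s=arm.read_state(); Rm=R.from_quat(s['ee_rot'])
plan([w(12,z=57,r=41,off=5.7,n=5)])
ci=arm.camera_info("side"); im=arm.get_image("side")[:,:,::-1]
x0,y0=int(proj(ci,s['position'])[0])-30,int(proj(ci,s['position'])[1])-40
o=cv2.resize(im[y0:y0+60,x0:x0+70],None,fx=10,fy=10,interpolation=cv2.INTER_CUBIC)
for z in (0,-10,-20,-30):
    q=(proj(ci,s['position']+Rm.apply((0,0,z)))-[x0,y0]+.5)*10; cv2.circle(o,tuple(int(v) for v in q),3,(0,255,0),-1)
cv2.imwrite("pics/s12.png",o)
```

```text
at [528.6   2.3  68.7] a -167.5 tilt 14.9 az 18 t 10.7 w 0.0 F [ 0.7  0.1 -0.6]
T [[0.0, 0.0, 2.0], [1.0, 0.0, 3.0], [0.0, 0.0, 2.0], [0.0, 0.0, 2.0], [1.0, 0.0, 3.0]] 
D [[0.0, 0.0, 0.0], [0.0, 0.0, 0.0], [0.0, 0.0, 0.0], [0.0, 0.0, 0.0], [0.0, 0.0, 1.0]]
end [529.6   2.8  56.6] [-168.5   14.9   18.2]
```

View pics/s12.png

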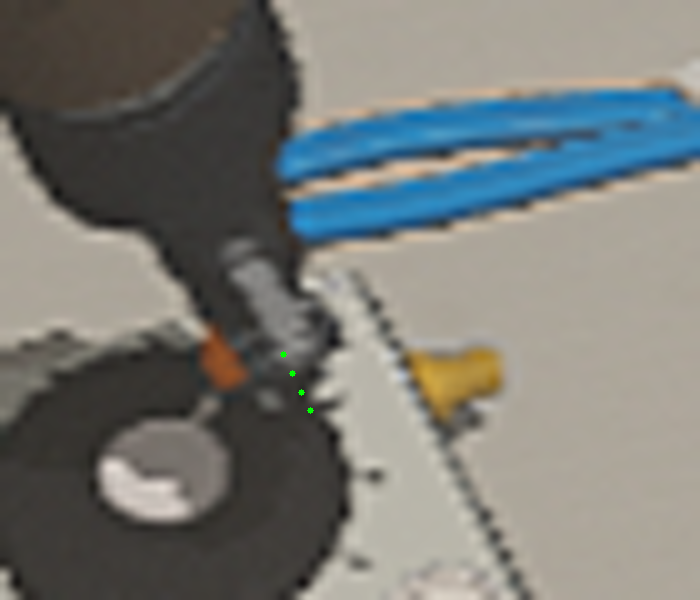

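Emit:
send_rows(translation=[[1,0,3],[1,0,3],[1,0,3],[1,0,3],[0,0,3]], dr=[[0,0,0],[0,0,0],[0,0,0],[0,0,0],[0,0,0]], grip=[0,0,0,0,0])

```text
clock: 11.38
position: [528.4, 2.5, 52.9]
ee_rot: [-0.108, 0.986, 0.027, 0.126]
contact_force: [-0.1, 0.1, -0.1]
gripper_width: -0.3
```

Run:
```python
from arc import *
plan([w(p,z=54,r=41,off=6.3,n=1) for p in (18,24,30,36,42)])
```

```text
at [528.4   2.5  52.9] a -167.5 tilt 14.8 az 18 t 11.38 w -0.3 F [-0.1  0.1 -0.1]
T [[-2.0, 4.0, 0.0], [0.0, 4.0, -1.0], [0.0, 5.0, 0.0], [1.0, 4.0, 0.0], [0.0, 4.0, 0.0]] 
D [[0.0, 0.0, -5.0], [0.0, 0.0, -6.0], [0.0, 0.0, -6.0], [0.0, 0.0, -6.0], [0.0, 0.0, -6.0]]
end [520.9  21.4  53.6] [-138.5   14.8   18.2]
```

No contact at TCP z 53, so the tip does sit about 24 mm behind the TCP. Now I push.

Emit:
send_rows(translation=[[-1,4,0],[0,4,-1],[0,5,0],[1,4,0],[0,4,0]], dr=[[0,0,-5],[0,0,-6],[0,0,-6],[0,0,-6],[0,0,-6]], grip=[0,0,0,0,0])

```text
clock: 12.0
position: [520.5, 21.2, 53.9]
ee_rot: [-0.352, 0.927, -0.006, 0.13]
contact_force: [-0.1, -0.5, -0.4]
gripper_width: 0.1
```

Run:
```python
from arc import *
from h import *
im=arm.get_image("wrist"); cv2.imwrite("pics/w13.png",im[60:340,120:460][:,:,::-1])
plan([w(p,z=54,r=41,off=6.3,n=1) for p in (49,56,63,70,77)])
```

```text
at [519.9  21.3  53.6] a -138.2 tilt 14.9 az 18 t 12.05 w -0.2 F [-0.7  0.  -0.1]
T [[-1.0, 4.0, -1.0], [0.0, 5.0, 0.0], [1.0, 5.0, -1.0], [0.0, 5.0, -1.0], [0.0, 5.0, -1.0]] 
D [[0.0, 0.0, -7.0], [0.0, 0.0, -7.0], [0.0, 0.0, -7.0], [0.0, 0.0, -7.0], [0.0, 0.0, -7.0]]
end [499.8  34.1  53.8] [-103.2   14.9   18.2]
```

View pics/w13.png

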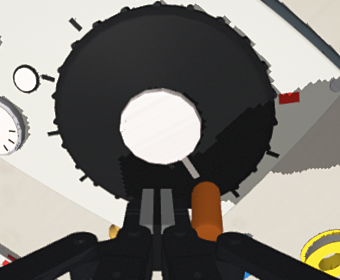

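Emit:
send_rows(translation=[[0,4,0],[0,5,0],[1,5,-1],[0,5,-1],[0,5,-1]], dr=[[0,0,-7],[0,0,-7],[0,0,-7],[0,0,-7],[0,0,-7]], grip=[0,0,0,0,0])

```text
clock: 12.68
position: [499.8, 33.6, 52.7]
ee_rot: [-0.614, 0.778, -0.045, 0.122]
contact_force: [3.3, -1.7, -1.6]
gripper_width: 0.3
```

Run:
```python
from arc import *
from h import *
im=arm.get_image("wrist"); cv2.imwrite("pics/w14.png",im[60:340,120:460][:,:,::-1])
plan([w(p,z=54,r=41,off=6.3,n=1) for p in (83,89,95,101,107)])
```

```text
at [499.9  33.8  52.8] a -103.2 tilt 15.0 az 18 t 12.72 w -0.2 F [ 3.5 -1.3 -0.7]
T [[0.0, 4.0, -2.0], [0.0, 4.0, -1.0], [0.0, 5.0, -1.0], [0.0, 4.0, -1.0], [1.0, 4.0, -1.0]] 
D [[0.0, 0.0, -6.0], [0.0, 0.0, -6.0], [0.0, 0.0, -6.0], [0.0, 0.0, -6.0], [0.0, 0.0, -6.0]]
end [478.5  33.   53.6] [-73.2  15.   18.2]
```

View pics/w14.png

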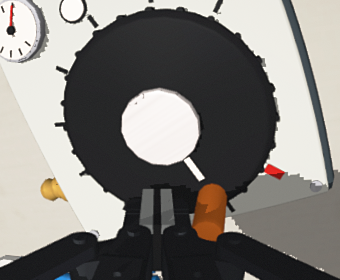

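Emit:
send_rows(translation=[[0,4,-1],[0,4,-1],[0,5,-1],[0,4,-1],[0,0,0]], dr=[[0,0,-6],[0,0,-6],[0,0,-6],[0,0,-6],[0,0,0]], grip=[0,0,0,0,0])

```text
clock: 13.35
position: [482.1, 34.6, 52.4]
ee_rot: [0.761, -0.636, 0.068, -0.11]
contact_force: [-0.6, 0.1, -0.3]
gripper_width: -0.1
```

Run:
```python
from arc import *
from h import *
im=arm.get_image("wrist"); cv2.imwrite("pics/w15.png",im[60:340,120:460][:,:,::-1])
plan([w(p,z=54,r=41,off=6.3,n=1) for p in (104,107,110,112,114)])
```

```text
at [482.4  34.7  52.4] a -79.7 tilt 14.9 az 18 t 13.4 w 0.0 F [-0.2  0.8 -0.2]
T [[0.0, 2.0, -2.0], [0.0, 2.0, -1.0], [1.0, 2.0, 0.0], [0.0, 1.0, 0.0], [0.0, 1.0, -1.0]] 
D [[0.0, 0.0, -4.0], [0.0, 0.0, -3.0], [0.0, 0.0, -3.0], [0.0, 0.0, -2.0], [0.0, 0.0, -2.0]]
end [474.3  31.3  54.3] [-65.7  14.9  18.2]
```

View pics/w15.png

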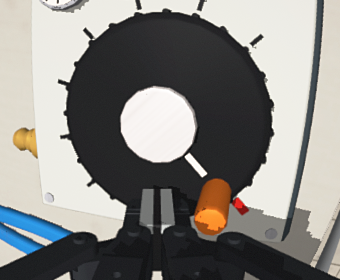

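Emit:
send_rows(translation=[[0,2,-1],[0,2,-1],[1,2,0],[0,1,0],[0,0,0]], dr=[[0,0,-4],[0,0,-3],[0,0,-3],[0,0,-2],[0,0,0]], grip=[0,0,0,0,0])

```text
clock: 14.02
position: [479.0, 33.8, 54.2]
ee_rot: [0.824, -0.551, 0.082, -0.105]
contact_force: [2.4, 3.9, 1.8]
gripper_width: -0.2
```

Run:
```python
from arc import *
from h import *
im=arm.get_image("wrist"); cv2.imwrite("pics/w16.png",im[60:340,120:460][:,:,::-1])
plan([w(p,z=54,r=41,off=6.3,n=1) for p in (115,117,119)])
```

```text
at [479.   33.8  54.2] a -67.5 tilt 15.3 az 18 t 14.07 w -0.3 F [ 1.7  3.2 -0.2]
T [[0.0, 6.0, -1.0], [0.0, 2.0, -1.0], [0.0, 1.0, 0.0], [0, 0, 0], [0, 0, 0]] 
D [[0.0, 0.0, -3.0], [0.0, 0.0, -2.0], [0.0, 0.0, -2.0], [0, 0, 0], [0, 0, 0]]
end [470.6  30.2  53.8] [-60.5  15.3  18.4]
```

View pics/w16.png

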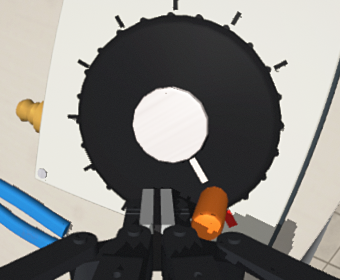

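Run:
```python
from h import *
ci=arm.camera_info("wrist"); o=np.array([120,60])
def A(u,v,z): return atz(ci,u+120,v+60,z)
h=A(170,125,71); s1=A(193,162,65);s2=A(205,180,65); r=A(231,218,55)
print(h,s1,s2,r)
C=(484.5,-8)
for p in (s1,s2,r): print(np.degrees(np.arctan2(p[1]-h[1],p[0]-h[0])),np.degrees(np.arctan2(p[1]-C[1],p[0]-C[0])))
```

```text
[484.2  -6.2  71. ] [467.6   7.2  65. ] [458.5  12.8  65. ] [436.  30.  55.]
141.08852815419513 138.03152386045235
143.5244976109016 141.34019174590992
143.09208259894464 141.921117638435
```

Run:
```python
from arc import *
plan([w(104,z=56,r=41,off=6.3,n=1),w(108,z=95,r=41,off=6.3,n=2),w(187,z=95,r=41,off=6.3,n=9),w(187,z=54,r=41,off=6.3,n=3)])
```

```text
at [479.   33.8  54.2] a -67.5 tilt 15.3 az 18 t 14.07 w -0.3 F [ 1.7  3.2 -0.2]
T [[1.0, -2.0, -1.0], [-1.0, -4.0, -19.0], [0.0, -3.0, -20.0], [4.0, 4.0, -1.0], [3.0, 5.0, -1.0]] 
D [[0.0, 0.0, 8.0], [0.0, 0.0, -2.0], [0.0, 0.0, -2.0], [0.0, 0.0, -8.0], [0.0, 0.0, -9.0]]
T [[2.0, 5.0, -1.0], [1.0, 6.0, -2.0], [1.0, 5.0, -1.0], [-1.0, 6.0, -1.0], [-1.0, 6.0, -1.0]] 
D [[0.0, 0.0, -9.0], [0.0, -1.0, -9.0], [0.0, 0.0, -8.0], [0.0, 0.0, -9.0], [0.0, 0.0, -9.0]]
T [[-2.0, 5.0, -1.0], [-2.0, 5.0, -1.0], [-4.0, 1.0, 13.0], [-3.0, 1.0, 13.0], [-4.0, 0.0, 13.0]] 
D [[0.0, 0.0, -9.0], [0.0, 0.0, -9.0], [0.0, 0.0, 0.0], [0.0, 0.0, 0.0], [0.0, 0.0, 0.0]]
end [449.2 -10.6  54.1] [ 7.5 14.8 21.8]
```

Emit:
send_rows(translation=[[0,-6,0],[-1,-4,-19],[0,-3,-21],[0,0,0],[0,0,0]], dr=[[0,0,4],[0,0,0],[0,0,0],[0,0,0],[0,0,0]], grip=[0,0,0,0,0])

```text
clock: 14.7
position: [476.7, 33.7, 93.8]
ee_rot: [0.804, -0.58, 0.076, -0.104]
contact_force: [-0.2, 0.1, 0.2]
gripper_width: 0.3
```

Run:
```python
from arc import *
from h import *
im=arm.get_image("wrist"); cv2.imwrite("pics/w17.png",im[60:340,120:460][:,:,::-1])
plan([w(187,z=96,r=41,off=6.3,n=10),w(187,z=54,r=41,off=6.3,n=5)])
```

```text
at [476.5  33.6  93.6] a -71.5 tilt 14.7 az 18 t 14.75 w -0.0 F [-0.1  0.2 -1.1]
T [[3.0, 4.0, -1.0], [3.0, 4.0, -1.0], [2.0, 5.0, -2.0], [2.0, 4.0, -1.0], [1.0, 5.0, -1.0]] 
D [[0.0, 0.0, -8.0], [0.0, 0.0, -8.0], [0.0, 0.0, -8.0], [0.0, 0.0, -7.0], [0.0, 0.0, -8.0]]
T [[0.0, 5.0, -1.0], [0.0, 5.0, -2.0], [-2.0, 5.0, -1.0], [-1.0, 5.0, -1.0], [-3.0, 4.0, -2.0]] 
D [[0.0, 0.0, -8.0], [0.0, 0.0, -8.0], [1.0, 0.0, -8.0], [0.0, 0.0, -8.0], [0.0, 0.0, -8.0]]
T [[-2.0, 1.0, 8.0], [-2.0, 0.0, 8.0], [-2.0, 1.0, 9.0], [-3.0, 0.0, 8.0], [-2.0, 1.0, 8.0]] 
D [[0.0, 0.0, 0.0], [0.0, 0.0, 0.0], [0.0, 0.0, 0.0], [0.0, 0.0, 0.0], [0.0, 0.0, 0.0]]
end [449.4 -10.8  53.9] [ 7.5 15.3 21.4]
```

View pics/w17.png

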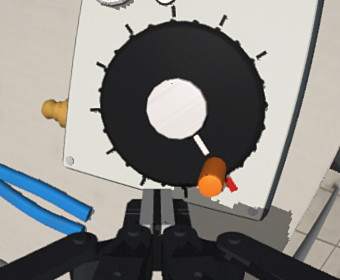

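Emit:
send_rows(translation=[[3,4,-2],[3,4,-1],[2,5,-2],[2,4,-1],[1,5,-1]], dr=[[0,0,-8],[0,0,-8],[0,0,-8],[0,0,-7],[0,0,-8]], grip=[0,0,0,0,0])

```text
clock: 15.38
position: [463.3, 11.5, 95.6]
ee_rot: [0.953, -0.276, 0.106, -0.072]
contact_force: [1.3, 0.0, 1.1]
gripper_width: 0.1
```

Emit:
send_rows(translation=[[0,5,-1],[0,5,-2],[-2,5,-1],[-1,5,-1],[-3,4,-2]], dr=[[0,0,-8],[0,0,-8],[0,0,-8],[0,0,-8],[0,0,-8]], grip=[0,0,0,0,0])

```text
clock: 16.0
position: [449.3, -10.6, 97.4]
ee_rot: [0.99, 0.066, 0.124, -0.032]
contact_force: [-0.1, -0.6, 0.3]
gripper_width: -0.4
```

Run:
```python
from arc import *
from h import *
im=arm.get_image("wrist"); cv2.imwrite("pics/w18.png",im[60:340,120:460][:,:,::-1])
plan([w(187,z=54,r=41,off=6.3,n=5)])
print(arm.read_state()['joints'])
```

```text
at [448.8 -10.9  97.4] a 7.9 tilt 14.7 az 18 t 16.05 w 0.3 F [-0.5 -0.3 -0. ]
T [[-2.0, 0.0, 8.0], [-2.0, 1.0, 9.0], [-2.0, 0.0, 8.0], [-2.0, 1.0, 9.0], [-2.0, 0.0, 8.0]] 
D [[0.0, 0.0, 0.0], [0.0, 0.0, 0.0], [0.0, 0.0, 1.0], [1.0, 0.0, 0.0], [0.0, 0.0, 0.0]]
end [449.5 -10.6  54.2] [ 6.9 14.9 22. ]
[ 0.34493117  0.10627726 -0.75083208  0.01601074 -0.4573479   1.34863337]
```

View pics/w18.png

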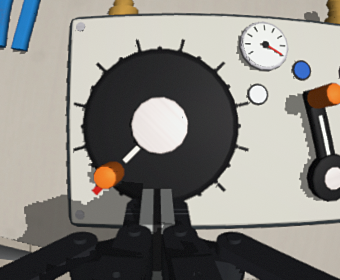

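Emit:
send_rows(translation=[[-2,0,8],[-2,1,9],[-2,0,8],[-2,1,9],[-2,0,8]], dr=[[0,0,0],[0,0,0],[0,0,0],[0,0,0],[0,0,0]], grip=[0,0,0,0,0])

```text
clock: 16.68
position: [450.8, -10.0, 54.5]
ee_rot: [0.99, 0.064, 0.125, -0.032]
contact_force: [-0.2, -0.2, -0.0]
gripper_width: -0.1
```

Run:
```python
from arc import *
plan([w(p,z=54,r=41,off=6.3,n=1) for p in range(180,80,-6)])
```

```text
at [450.8 -10.   54.5] a 7.5 tilt 14.8 az 18 t 16.68 w -0.1 F [-0.2 -0.2 -0. ]
T [[-1.0, -4.0, 1.0], [0.0, -5.0, 0.0], [0.0, -4.0, 1.0], [1.0, -4.0, 0.0], [0.0, -4.0, 1.0]] 
D [[1.0, 0.0, 7.0], [0.0, 0.0, 6.0], [0.0, 0.0, 6.0], [0.0, 0.0, 6.0], [0.0, 0.0, 6.0]]
T [[0.0, -4.0, 1.0], [0.0, -5.0, 1.0], [0.0, -4.0, 1.0], [1.0, -4.0, 1.0], [0.0, -4.0, 1.0]] 
D [[0.0, 0.0, 6.0], [0.0, 0.0, 6.0], [0.0, 0.0, 6.0], [0.0, 0.0, 6.0], [0.0, 0.0, 6.0]]
T [[0.0, -4.0, 1.0], [0.0, -4.0, 1.0], [0.0, -5.0, 1.0], [1.0, -4.0, 1.0], [0.0, -4.0, 1.0]] 
D [[0.0, 0.0, 6.0], [0.0, 0.0, 6.0], [0.0, 0.0, 6.0], [0.0, 0.0, 6.0], [0.0, 1.0, 6.0]]
T [[0.0, -4.0, 1.0], [1.0, -4.0, 1.0], [0, 0, 0], [0, 0, 0], [0, 0, 0]] 
D [[0.0, 0.0, 6.0], [0.0, 0.0, 6.0], [0, 0, 0], [0, 0, 0], [0, 0, 0]]
end [494.4  34.5  54.4] [-95.5  14.9  18.1]
```

Emit:
send_rows(translation=[[-1,-4,1],[0,-5,0],[0,-4,1],[1,-4,0],[0,-4,1]], dr=[[0,0,7],[0,0,6],[0,0,6],[0,0,6],[0,0,6]], grip=[0,0,0,0,0])

```text
clock: 17.3
position: [450.4, 9.1, 53.1]
ee_rot: [0.971, -0.205, 0.109, -0.063]
contact_force: [-3.6, -2.9, 1.8]
gripper_width: 0.1
```

Run:
```python
from arc import *
from h import *
im=arm.get_image("wrist"); cv2.imwrite("pics/w19.png",im[60:340,120:460][:,:,::-1])
plan([w(p,z=54,r=41,off=6.3,n=1) for p in range(150,120,-6)])
```

```text
at [450.9   9.5  53.1] a -23.9 tilt 14.6 az 18 t 17.35 w 0.2 F [-3. -3. -0.]
T [[2.0, -6.0, 1.0], [0.0, -4.0, 0.0], [0.0, -5.0, 1.0], [0.0, -4.0, 1.0], [0.0, -4.0, 2.0]] 
D [[1.0, 0.0, 6.0], [0.0, 0.0, 6.0], [0.0, 0.0, 6.0], [0.0, 0.0, 6.0], [0.0, 0.0, 6.0]]
end [466.3  27.6  53.5] [-53.9  15.3  20.7]
```

View pics/w19.png

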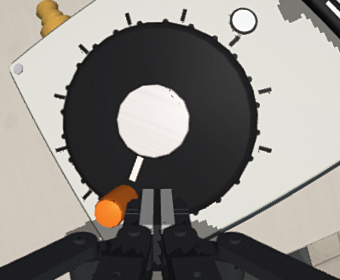

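Emit:
send_rows(translation=[[1,-4,1],[0,-5,1],[0,-4,1],[1,-4,1],[0,-4,1]], dr=[[0,0,6],[0,0,6],[0,0,6],[0,0,6],[0,0,6]], grip=[0,0,0,0,0])

```text
clock: 17.98
position: [465.1, 25.5, 53.0]
ee_rot: [0.885, -0.448, 0.09, -0.089]
contact_force: [-4.4, -0.4, 2.2]
gripper_width: -0.3
```

Run:
```python
from arc import *
from h import *
im=arm.get_image("wrist"); cv2.imwrite("pics/w20.png",im[60:340,120:460][:,:,::-1])
plan([w(p,z=54,r=41,off=6.3,n=1) for p in range(120,90,-6)])
```

```text
at [466.   26.   53.2] a -53.8 tilt 14.6 az 18 t 18.02 w -0.2 F [-2.  -0.5 -0.7]
T [[-1.0, -5.0, 0.0], [1.0, -5.0, 2.0], [0.0, -4.0, 1.0], [0.0, -4.0, 1.0], [0.0, -4.0, 1.0]] 
D [[0.0, 0.0, 6.0], [0.0, 0.0, 6.0], [0.0, 0.0, 6.0], [0.0, -1.0, 6.0], [0.0, 0.0, 6.0]]
end [486.2  35.3  53.8] [-83.8  14.7  22. ]
```

View pics/w20.png

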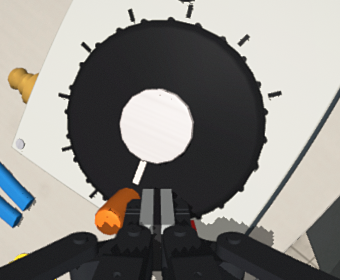

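Emit:
send_rows(translation=[[0,-5,0],[0,-5,1],[0,-4,1],[0,-4,1],[0,-4,1]], dr=[[0,0,6],[0,0,6],[0,0,6],[0,0,6],[0,0,6]], grip=[0,0,0,0,0])

```text
clock: 18.65
position: [486.3, 35.5, 55.3]
ee_rot: [0.739, -0.661, 0.064, -0.111]
contact_force: [-3.0, -0.6, 1.3]
gripper_width: -0.2
```

Run:
```python
from arc import *
from h import *
im=arm.get_image("wrist"); cv2.imwrite("pics/w21.png",im[60:340,120:460][:,:,::-1])
plan([w(p,z=54,r=41,off=6.3,n=1) for p in range(90,60,-6)])
```

```text
at [487.2  35.8  55.5] a -83.7 tilt 14.8 az 18 t 18.7 w 0.2 F [-1.2 -0.4  0.2]
T [[1.0, -3.0, 2.0], [0.0, -4.0, 1.0], [1.0, -4.0, 1.0], [0.0, -4.0, 1.0], [0.0, -4.0, 1.0]] 
D [[0.0, -1.0, 6.0], [0.0, 0.0, 6.0], [0.0, 0.0, 6.0], [0.0, 0.0, 6.0], [0.0, 0.0, 6.0]]
end [506.9  32.1  53.8] [-113.7   15.1   21.9]
```

View pics/w21.png

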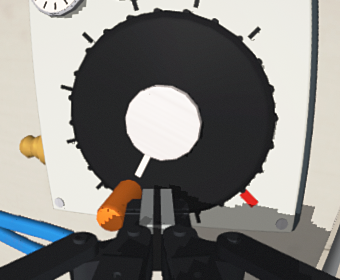

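Emit:
send_rows(translation=[[1,-4,2],[0,-4,1],[1,-4,1],[0,-4,1],[0,-4,1]], dr=[[0,0,6],[0,0,6],[0,0,6],[0,0,6],[0,0,6]], grip=[0,0,0,0,0])

```text
clock: 19.32
position: [507.9, 32.4, 54.5]
ee_rot: [-0.543, 0.829, -0.033, 0.125]
contact_force: [-1.6, 0.1, 0.3]
gripper_width: 0.2
```

Run:
```python
from arc import *
from h import *
im=arm.get_image("wrist"); cv2.imwrite("pics/w22.png",im[60:340,120:460][:,:,::-1])
plan([w(p,z=54,r=41,off=6.3,n=1) for p in (61,57,53,50,47)])
```

```text
at [508.7  32.5  54.6] a -113.6 tilt 14.9 az 18 t 19.38 w -0.3 F [-0.3 -0.1 -0.9]
T [[2.0, -2.0, 1.0], [0.0, -3.0, 0.0], [0.0, -3.0, 1.0], [0.0, -2.0, 0.0], [0.0, -2.0, 0.0]] 
D [[0.0, 0.0, 5.0], [0.0, 0.0, 4.0], [0.0, 0.0, 4.0], [0.0, 0.0, 3.0], [0.0, 0.0, 3.0]]
end [518.3  24.4  54.3] [-132.6   14.9   18.2]
```

View pics/w22.png

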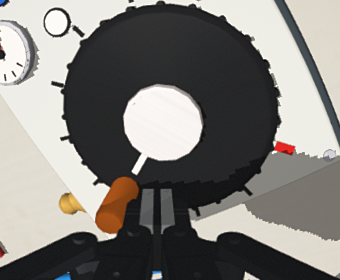

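Emit:
send_rows(translation=[[1,-3,1],[0,-3,0],[0,-3,1],[0,-1,0],[0,0,0]], dr=[[0,0,5],[0,0,4],[0,0,4],[0,0,3],[0,0,0]], grip=[0,0,0,0,0])

```text
clock: 20.0
position: [517.6, 27.4, 54.6]
ee_rot: [-0.424, 0.896, -0.016, 0.129]
contact_force: [-1.0, 2.9, 1.3]
gripper_width: 0.3
```

Run:
```python
from arc import *
from h import *
im=arm.get_image("wrist"); cv2.imwrite("pics/w23.png",im[60:340,120:460][:,:,::-1])
plan([w(p,z=54,r=41,off=6.3,n=1) for p in (46,43,41,39,37)])
```

```text
at [517.3  27.3  54.5] a -129.3 tilt 15.0 az 18 t 20.05 w 0.2 F [-0.9  2.7  0.7]
T [[2.0, -3.0, 1.0], [0.0, -3.0, 0.0], [0.0, -1.0, 0.0], [0.0, -1.0, 0.0], [0.0, -2.0, 0.0]] 
D [[0.0, 0.0, 5.0], [0.0, 0.0, 3.0], [0.0, 0.0, 2.0], [0.0, 0.0, 2.0], [0.0, 0.0, 2.0]]
end [523.3  18.8  54.3] [-143.3   15.    18.2]
```

View pics/w23.png

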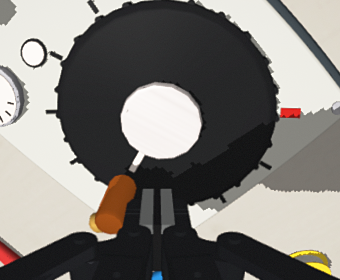

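Run:
```python
from h import *
ci=arm.camera_info("wrist")
def A(u,v,z): return atz(ci,u+120,v+60,z)
h=A(161,121,71)
for p in (A(140,155,65),A(133,168,65),A(127,180,75)): print(p,np.degrees(np.arctan2(p[1]-h[1],p[0]-h[0])))
r=A(290,112,55);print(h,r,np.degrees(np.arctan2(r[1]-h[1],r[0]-h[0])))
```

```text
[504.9   2.9  65. ] 23.008870082822895
[512.7   6.4  65. ] 23.314903345167487
[513.6   6.1  75. ] 22.219854368902283
[483.   -6.4  71. ] [436.5  30.4  55. ] 141.6419839483786
```

Emit:
send_rows(translation=[[1,-3,1],[0,-3,0],[0,-3,0],[0,-2,0],[0,0,0]], dr=[[0,0,4],[0,0,4],[0,0,3],[0,0,3],[0,0,0]], grip=[0,0,0,0,0])

```text
clock: 20.68
position: [524.2, 18.1, 54.4]
ee_rot: [-0.311, 0.941, -0.0, 0.13]
contact_force: [0.2, -0.2, 0.6]
gripper_width: 0.0
```

Run:
```python
from arc import *
from h import *
im=arm.get_image("wrist"); cv2.imwrite("pics/w24.png",im[60:340,120:460][:,:,::-1])
plan([w(p,z=54,r=41,off=6.3,n=1) for p in (34,32,30)])
```

```text
at [524.   18.1  54.3] a -143.4 tilt 14.9 az 18 t 20.73 w 0.2 F [0.9 0.4 1. ]
T [[0.0, -1.0, 0.0], [0.0, -1.0, 0.0], [0.0, -2.0, 0.0], [0, 0, 0], [0, 0, 0]] 
D [[0.0, 0.0, 3.0], [0.0, 0.0, 2.0], [0.0, 0.0, 2.0], [0, 0, 0], [0, 0, 0]]
end [526.2  14.7  54.6] [-150.4   14.9   18.1]
```

View pics/w24.png

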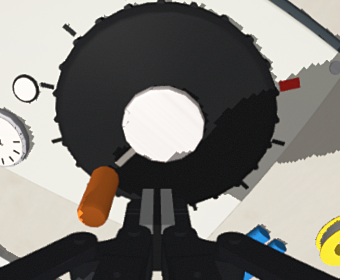

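Run:
```python
from h import *
ci=arm.camera_info("wrist")
def A(u,v,z): return atz(ci,u+120,v+60,z)
h=A(163,122,71)
for p in (A(131,153,65),A(120,163,65)): print(p,np.degrees(np.arctan2(p[1]-h[1],p[0]-h[0])))
r=A(290,84,55);print(h,r,np.degrees(np.arctan2(r[1]-h[1],r[0]-h[0])))
from arc import *
plan([w(45,z=54,r=41,off=6.3,n=1),w(45,z=110,r=41,off=6.3,n=4)])
```

```text
[507.2  -7.6  65. ] -1.8255423073298676
[515.4  -8.6  65. ] -3.0940580589171156
[482.1  -6.8  71. ] [436.5  31.   55. ] 140.3430557585752
at [524.   18.1  54.3] a -143.4 tilt 14.9 az 18 t 20.73 w 0.2 F [0.9 0.4 1. ]
T [[1.0, 7.0, 0.0], [-3.0, -2.0, -14.0], [-4.0, -1.0, -13.0], [-3.0, -2.0, -14.0], [-3.0, -2.0, -14.0]] 
D [[0.0, 0.0, -8.0], [0.0, 0.0, 0.0], [0.0, 0.0, 0.0], [0.0, 0.0, 0.0], [0.0, 0.0, 0.0]]
end [519.5  22.7 110.5] [-135.4   14.9   18.1]
```

Emit:
send_rows(translation=[[1,7,0],[-3,-2,-14],[-4,-1,-13],[-3,-2,-14],[-3,-2,-14]], dr=[[0,0,-8],[0,0,0],[0,0,0],[0,0,0],[0,0,0]], grip=[0,0,0,0,0])

```text
clock: 21.35
position: [519.3, 22.8, 110.9]
ee_rot: [-0.376, 0.918, -0.009, 0.129]
contact_force: [-0.4, 1.2, -0.2]
gripper_width: 0.1
```

```bash
cat >> arc.py <<'E'
S=np.array([465.2,-129.])
def v(ph,z=54,r=55,n=1,off=6.3,a=None):
    P=S+r*np.array([np.cos(np.radians(ph)),np.sin(np.radians(ph))])+off*np.array([.94,.34])
    return (P[0],P[1],z,(ph-180) if a is None else a,15,n)
E
python3 - <<'E'
from arc import *
plan([(515,-30,112,-140,15,2),v(57,z=100,n=3,a=-145)])
E
```

```text
at [519.3  22.8 110.9] a -135.4 tilt 14.9 az 18 t 21.35 w 0.1 F [-0.4  1.2 -0.2]
T [[20.0, -18.0, -3.0], [19.0, -18.0, -3.0], [15.0, -10.0, 1.0], [15.0, -10.0, 2.0], [14.0, -10.0, 1.0]] 
D [[0.0, 0.0, 2.0], [0.0, 0.0, 3.0], [0.0, 0.0, 1.0], [0.0, 0.0, 2.0], [0.0, 0.0, 2.0]]
end [501.  -80.6  99.8] [-145.4   14.9   18.1]
```

Emit:
send_rows(translation=[[20,-18,-3],[19,-18,-3],[15,-10,1],[15,-10,2],[14,-10,1]], dr=[[0,0,2],[0,0,3],[0,0,1],[0,0,2],[0,0,2]], grip=[0,0,0,0,0])

```text
clock: 21.98
position: [500.6, -81.2, 99.1]
ee_rot: [-0.294, 0.947, 0.002, 0.129]
contact_force: [0.0, 0.4, 0.2]
gripper_width: 0.0
```

Run:
```python
from arc import *
from h import *
arm.get_image("wrist") is not None
im=arm.get_image("wrist"); cv2.imwrite("pics/w25.png",im[:,:,::-1])
for t in ("dial_axis","dial_peg","selector_axis","selector_peg","green_mark"):
    print(t,[(r['confidence'],np.round(r['xyz'],1)) for r in arm.place_of(t,"wrist")[:2]])
plan([v(57,z=54,n=5,a=-145)])
```

```text
dial_axis [(0.62, array([485.9,  -8.8,  67.2]))]
dial_peg []
selector_axis [(0.87, array([ 465.9, -128.3,   65.4]))]
selector_peg [(0.62, array([ 516.5, -111.8,   96.6]))]
green_mark [(0.7, array([ 545.9, -137.2,   52.3]))]
at [501.2 -80.1  99.5] a -145.4 tilt 14.9 az 18 t 22.32 w -0.1 F [ 0.2 -0.1  0.1]
T [[2.0, 1.0, 9.0], [3.0, 0.0, 9.0], [2.0, 1.0, 8.0], [2.0, 0.0, 9.0], [3.0, 1.0, 9.0]] 
D [[0.0, 0.0, 0.0], [0.0, 0.0, 0.0], [0.0, 0.0, 0.0], [0.0, 0.0, 0.0], [0.0, 0.0, 0.0]]
end [500.7 -80.8  53.8] [-145.4   14.9   18.2]
```

View pics/w25.png

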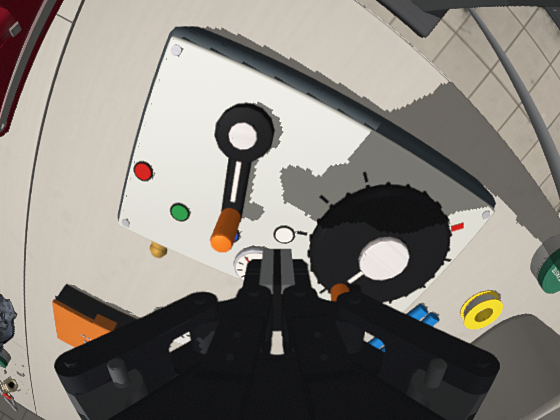

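Emit:
send_rows(translation=[[2,1,9],[3,0,9],[2,1,8],[2,0,9],[3,1,9]], dr=[[0,0,0],[0,0,0],[0,0,0],[0,0,0],[0,0,0]], grip=[0,0,0,0,0])

```text
clock: 22.95
position: [500.5, -81.2, 52.9]
ee_rot: [-0.294, 0.947, 0.002, 0.129]
contact_force: [0.0, -0.2, -0.5]
gripper_width: -0.2
```

Run:
```python
from arc import *
from h import *
im=arm.get_image("wrist"); cv2.imwrite("pics/w26.png",im[60:340,120:460][:,:,::-1])
ci=arm.camera_info("wrist")
for k in (4,5,6):
    ph=np.radians(143-30*k); print(k,(projf(ci,(484.5+42*np.cos(ph),-8+42*np.sin(ph),97))-[120,60]).round())
plan([v(p) for p in (51,46,41,37,33)])
```

```text
4 [252. 327.]
5 [223. 320.]
6 [205. 304.]
at [499.3 -81.2  51.6] a -145.5 tilt 14.7 az 18 t 23.0 w 0.3 F [-1.4  0.6 -1.4]
T [[-4.0, -6.0, -1.0], [0.0, -5.0, 1.0], [1.0, -5.0, 0.0], [0.0, -3.0, 0.0], [0.0, -4.0, 1.0]] 
D [[0.0, 0.0, -17.0], [0.0, 0.0, 5.0], [0.0, 0.0, 5.0], [0.0, 0.0, 4.0], [0.0, 0.0, 4.0]]
end [517.1 -96.7  53.7] [-146.5   14.7   18.3]
```

View pics/w26.png

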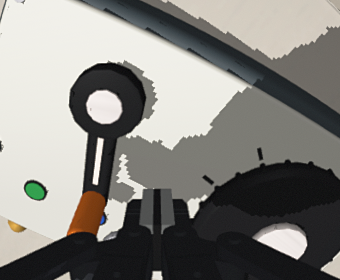

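Run:
```python
from arc import *
from h import *
for n in ("side","top"):
    im=arm.get_image(n); print(n,[(r['confidence'],np.round(r['xyz'],1)) for r in arm.place_of("dial_peg",n)[:2]])
    cv2.imwrite(f"pics/{n}27.png",cv2.resize((im[230:320,210:310] if n=="side" else im[195:280,260:370])[:,:,::-1],None,fx=6,fy=6,interpolation=cv2.INTER_CUBIC))
    for k in (4,5,6):
        ph=np.radians(143-30*k); print(k,(proj(arm.camera_info(n),(484.5+42*np.cos(ph),-8+42*np.sin(ph),97))-([210,230] if n=="side" else [260,195]))*6)
plan([v(p,a=-145) for p in (51,46,41,37,33)])
```

```text
side [(0.48, array([523. ,  -8. ,  95.7])), (0.47, array([487.5,  -6.7,  61.7]))]
4 [268.95619884 136.41720077]
5 [285.38717271 169.30737956]
6 [277.57788703 205.50237424]
top [(0.69, array([526.4, -12.2,  99.5]))]
4 [198.69741075 206.54402114]
5 [241.20434165 201.71775336]
6 [280.54235252 218.83585845]
at [500.6 -81.2  53.8] a -145.5 tilt 14.9 az 18 t 23.2 w -0.1 F [ 0.5  0.1 -0. ]
T [[-2.0, -5.0, 1.0], [-2.0, -5.0, 0.0], [0.0, -5.0, 1.0], [-1.0, -3.0, 0.0], [0.0, -4.0, 1.0]] 
D [[0.0, 0.0, 0.0], [0.0, 0.0, 0.0], [0.0, 0.0, 0.0], [0.0, 0.0, 0.0], [0.0, 0.0, 0.0]]
end [517.6 -96.4  53.7] [-145.5   14.9   18.1]
```

View pics/side27.png

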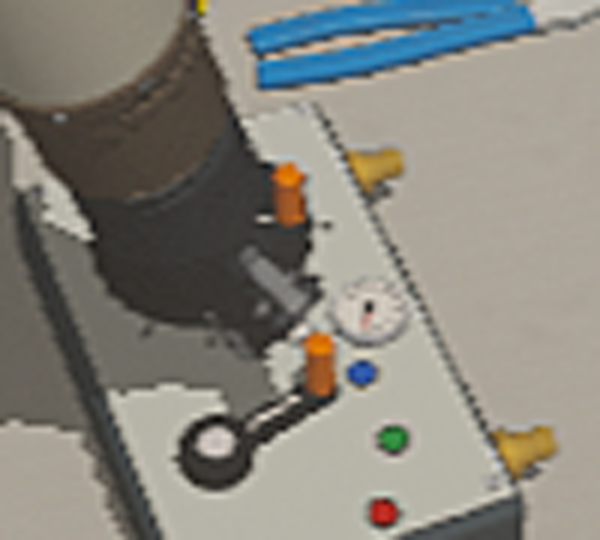

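View pics/top27.png

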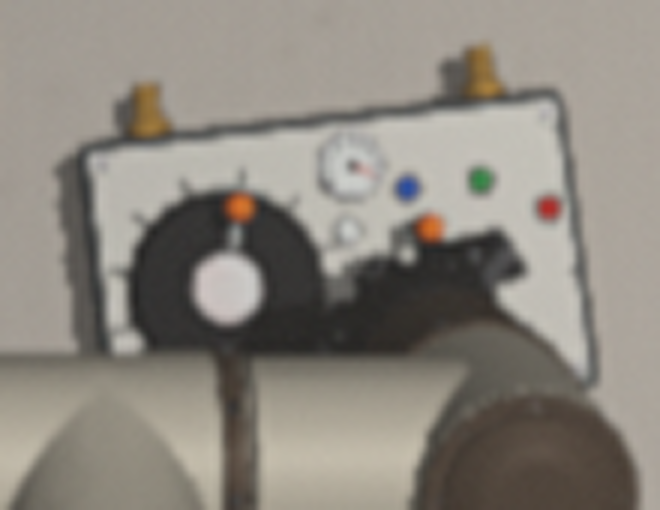

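Emit:
send_rows(translation=[[-2,-5,1],[-2,-5,0],[0,-5,1],[-1,-3,0],[0,-4,1]], dr=[[0,0,0],[0,0,2],[0,0,2],[0,0,2],[0,0,2]], grip=[0,0,0,0,0])

```text
clock: 23.82
position: [516.6, -96.8, 53.4]
ee_rot: [-0.226, 0.966, 0.011, 0.129]
contact_force: [-1.7, 1.8, 1.8]
gripper_width: -0.2
```

Run:
```python
from arc import *
from h import *
im=arm.get_image("wrist"); cv2.imwrite("pics/w28.png",im[60:340,120:460][:,:,::-1])
plan([v(p,a=-153-(33-p)) for p in (30,27,25)])
```

```text
at [516.8 -97.2  53.2] a -153.7 tilt 14.8 az 18 t 23.88 w -0.2 F [-0.5  1.2  1.4]
T [[-1.0, -3.0, 0.0], [0.0, -3.0, 0.0], [0.0, -2.0, 0.0], [0, 0, 0], [0, 0, 0]] 
D [[0.0, 0.0, 2.0], [0.0, 0.0, 3.0], [0.0, 0.0, 2.0], [0, 0, 0], [0, 0, 0]]
end [ 521.  -104.1   53.7] [-160.7   14.8   18.2]
```

View pics/w28.png

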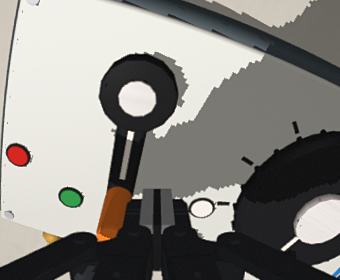

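Emit:
send_rows(translation=[[-1,-3,0],[0,-3,0],[0,-2,0],[0,0,0],[0,0,0]], dr=[[0,0,2],[0,0,3],[0,0,2],[0,0,0],[0,0,0]], grip=[0,0,0,0,0])

```text
clock: 24.5
position: [521.0, -103.8, 53.8]
ee_rot: [-0.168, 0.977, 0.019, 0.128]
contact_force: [0.4, 0.2, -0.1]
gripper_width: -0.2
```

Run:
```python
from arc import *
from h import *
im=arm.get_image("wrist"); cv2.imwrite("pics/w29.png",im[60:340,120:460][:,:,::-1])
plan([v(p,a=-161-(25-p)) for p in (22,19,16)])
```

```text
at [ 521.  -103.7   53.9] a -160.5 tilt 14.9 az 18 t 24.55 w 0.2 F [-0.6  0.1  0.2]
T [[0.0, -3.0, 0.0], [0.0, -3.0, 0.0], [-1.0, -2.0, 0.0], [0, 0, 0], [0, 0, 0]] 
D [[0.0, 0.0, 4.0], [0.0, 0.0, 3.0], [0.0, 0.0, 3.0], [0, 0, 0], [0, 0, 0]]
end [ 524.2 -111.2   54. ] [-170.5   14.9   18.1]
```

View pics/w29.png

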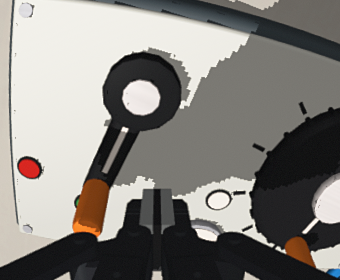

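Emit:
send_rows(translation=[[0,5,0],[-3,0,-14],[-4,0,-15],[-4,0,-15],[-4,0,-15]], dr=[[0,0,0],[0,0,0],[0,0,0],[0,0,0],[0,0,0]], grip=[0,0,0,0,0])

```text
clock: 25.18
position: [518.8, -98.8, 116.4]
ee_rot: [-0.168, 0.977, 0.019, 0.129]
contact_force: [-0.2, 0.5, 0.7]
gripper_width: 0.2
```

Run:
```python
from arc import *
plan([(420,-80,220,-160,15,5)])
```

```text
at [518.8 -98.8 116.4] a -160.5 tilt 14.9 az 18 t 25.18 w 0.2 F [-0.2  0.5  0.7]
T [[11.0, 10.0, -25.0], [12.0, 10.0, -24.0], [11.0, 11.0, -24.0], [12.0, 10.0, -25.0], [11.0, 11.0, -24.0]] 
D [[-1.0, 0.0, 0.0], [0.0, 0.0, 0.0], [0.0, 0.0, 0.0], [0.0, 0.0, 0.0], [0.0, 0.0, 0.0]]
end [420.  -79.6 220. ] [-160.5   14.9   21.9]
```

Emit:
send_rows(translation=[[11,10,-25],[12,10,-24],[11,11,-24],[12,10,-25],[11,11,-24]], dr=[[0,0,0],[0,0,0],[0,0,0],[0,0,0],[0,0,0]], grip=[0,0,0,0,0])

```text
clock: 25.8
position: [418.8, -78.0, 219.5]
ee_rot: [-0.168, 0.977, 0.019, 0.129]
contact_force: [-0.5, -0.6, 0.2]
gripper_width: -0.0
```

Run:
```python
from arc import *
from h import *
plan([])
P=[]
for n in ("side","top"):
    im=arm.get_image(n)
    for t in ("dial_peg","selector_peg","green_mark"): print(n,t,[(r['confidence'],np.round(r['xyz'],1)) for r in arm.place_of(t,n)[:2]])
    c=(im[220:320,200:320] if n=="side" else im[190:280,255:375])[:,:,::-1]
    P.append(cv2.resize(c,(600,int(600*c.shape[0]/120)),interpolation=cv2.INTER_CUBIC)[:450])
    cv2.imwrite(f"pics/{n}30.png",P[-1]); cv2.imwrite(f"pics/{n}30f.png",im[:,:,::-1])
for n in("side","top"):
    for k in (4,5,6):
        ph=np.radians(143-30*k); print(n,k,((proj(arm.camera_info(n),(484.5+42*np.cos(ph),-8+42*np.sin(ph),97))-([200,220] if n=="side" else [255,190]))*5).round())
```

```text
at [418.8 -78.  219.5] a -160.5 tilt 15.0 az 18 t 25.8 w -0.0 F [-0.5 -0.6  0.2]
end [418.8 -78.  219.5] [-160.5   15.    18. ]
side dial_peg [(0.92, array([523. , -11.1,  95.3]))]
side selector_peg [(0.65, array([ 519.7, -135.4,   96.7]))]
side green_mark [(0.75, array([ 542.3, -138.7,   57.5]))]
top dial_peg [(0.91, array([527.6, -12.7,  97.5]))]
top selector_peg []
top green_mark [(0.75, array([ 540.7, -136.5,   55.4]))]
side 4 [274. 164.]
side 5 [288. 191.]
side 6 [281. 221.]
top 4 [191. 197.]
top 5 [226. 193.]
top 6 [259. 207.]
```

View pics/side30.png

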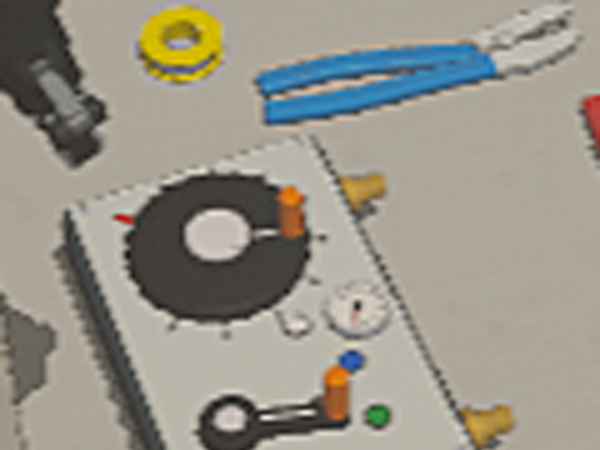

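View pics/top30.png

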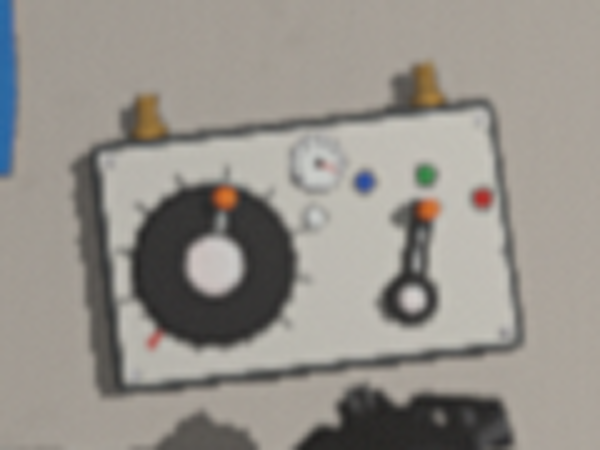

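View pics/side30f.png

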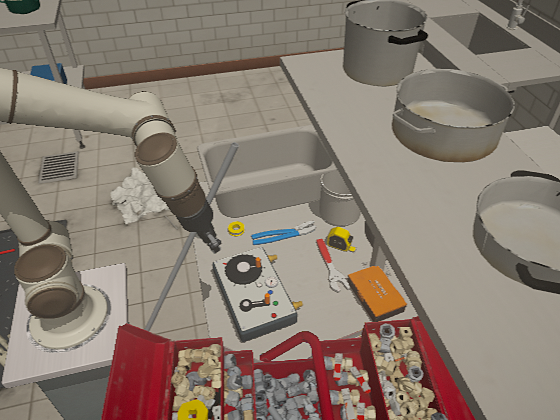

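```bash
python3 -c "
from bench import arm
print(arm.job_done())"
```

```text
the job is handed in; nothing more can be done
None
```

The leak tester is set for five minutes and running. I pushed the dial by its peg back to the stop at the red line, then clockwise to the fifth click. Only after that did I push the selector from blue to green. I handed in at about 26 s, with the arm clear of everything.

**Dial at the stop:** the wrist picture put the dial's pointer at 143.5° and the red line at 143.1°, and the dial pushed back at about 5 N.

**Dial at the fifth click:** before I moved the selector, the top and side pictures both had the peg at the fifth click. In the last top picture it was about 1 pixel (3 mm) from the predicted spot, and about 7 pixels or more from where the fourth or sixth click would be.

**Selector at green:** the last side picture had its peg at (520, −135) mm, against (521, −135) expected for green. In the last top picture the arm points at the green dot, but the network did not find the selector peg in that picture.

**What went wrong or disagreed:**
- **Fingertips:** they turned out to sit about 24 mm behind the reported tool point. My first two tries therefore slid over the top of the dial peg, with about 3 N of contact and the dial left at click 3. I then went lower and it worked.
- **Wrist reading:** just after the dial snapped to the fifth click, one wrist picture measured about 143° from the red line instead of 150°. The fifth click is still the nearest, and the other views agreed with it.
- **Pipe:** a vertical tool would have brought the wrist too close to the pipe by my estimate, so I worked with the tool tilted 15°.

The largest contact force shown was about 5 N. In the last side picture I saw nothing else disturbed around the tester.

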